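# Batch returned locks through the two-way feeder

### The arm

A 7-joint arm with a two-finger parallel gripper is mounted at the origin on the work surface. World frame = base frame: x ahead of the robot, y to its left, z up, the work surface at z = 0. Lengths are in m, angles in rad, forces in N, time in s.
With the tool pointing down it reaches from about 0.425 to 0.925 m from the base axis. Payload 6.8 kg.
Tool frame: the origin (TCP) lies on the centre line of the jaws, within the pads' length; the fingertips stand 25 mm ahead of it and the grasp point (between the pads) lies 6 mm ahead of it; z points along the fingers, y is the line along which they close (so a half turn about z gives the same grasp; the last joint's range is limited). The gripper opens to 85 mm and grips with 20 to 120 N. Pads are 22 mm wide; open, the fingers measure 114 mm over their backs; the gripper's body (76 mm by 85 mm) begins 54 mm behind the grasp point. The pads swing forward as they close: fully open they stand 13 mm farther back than shut.
Start: joints at [-1.311, 0.477, 0.022, 1.555, -0.011, 1.109, -0.083], TCP at [0.243, 0.63, 0.256] pointing down, gripper open.
Joint ranges: [-2.96, 2.96], [-0.34, 2.1], [-1.41, 1.46], [0.24, 2.44], [-1.37, 4.51], [0.17, 1.92], [-2.96, 2.96]. Speed limits (rad/s): [2.39, 2.39, 3.14, 3.14, 3.14, 3.14, 3.14].

### API

Orientations are given as a rotation vector (axis times angle).
In Python, from bench import status, imaging, workorder gives the robot as it stands.
- The arm moves only by the tool send_rows, never from a script. Its argument "steps" is a list of rows, each an object of numbers: "dx", "dy", "dz": the shift along the tool's x, y, z in cm; "yaw": the turn about the tool's z in degrees; "gripper": the opening, from 0 (shut) to 1 (fully open). A call has 1 to 5 rows; each row is the pose to reach, as a shift and turn from the pose commanded when the call began, along the tool's axes at that moment; what a row does not reach only later rows make up. A row lasts 1/8 s, in which the tool goes at most 62.5 mm and 10.7 degrees, less where a joint would pass 70% of its speed; a pose out of reach is approached as far as the arm can. A call with a gripper value outside its range is refused whole. The fingers move at their own pace and stop on an object; "force" is the grip in N (left out, the last holds). Time passes only in rows, so rows that repeat a pose let the fingers close. It gives the time, the measured TCP pose, the force, the opening and the grip force at its end, in the units of the state.
- status.get_obs(): the state, without advancing time (a new reading comes with each control period).
- imaging.grab_frame(name): name is "side" or "top" or "wrist"; returns a dict with "color" (420x560x3 uint8, red, green, blue), "depth" (420x560 float32, m along the optical axis (not along the pixel's ray), 0 where there is no reading), "K" (3x3 intrinsics, pixels), "R" (3x3) and "t" (3): a world point X has camera coordinates R X + t. Camera axes: x right, y down, z forward; pixel columns grow to the right and rows downward; lengths in m; the calibration is good to about 2 mm. The wrist camera is an equidistant fisheye: a pixel r from the principal point sees the ray r / f radians off the axis. A picture is of the moment at which its call begins.
- workorder.hand_in(): hands the job in; it is judged then, once.
The state is a dict: "clock": time; "joints": joint angles; "qvel": joint speeds; "tau": joint torques, N m; "tcp_pos": TCP position; "orientation": TCP orientation; "contact_force": force on the tool from outside, world axes, zero at the start; "moment": the same for the moment, N m; "grip_width": finger opening in m; "gripper_force": force on a finger pad.
Only numpy, scipy, OpenCV 4.12 (cv2) and the standard library are available. Lean on these libraries where they do the work, as an engineer would, in place of code of your own. Each camera call takes 0.05 s, during which the arm holds its last target. There are 200 camera calls.

### The job

Drop all the returned locks on the bench, one at a time, into the feeder's hopper, setting the diverter first each time so that padlocks wait behind the left gate and door cylinders behind the right gate. When every lock is waiting behind its gate, tilt the jog lever fully left and hold it until the padlocks have slid out into the left tray, at least a second, and let it recentre; then do the same to the right for the cylinders. Finish with all padlocks at rest in the left tray, all cylinders at rest in the right tray and the jog lever upright, and leave the can, mug and screwdriver where they stand.

Things in the scene. Friction and masses are not known exactly. Their poses are not given: they have to be found in the camera images.
- feeder: fixed two-way lock feeder, red, steel and clear plastic, 0.68 m wide. Origin: under its centre on the bench; own y to its left (robot's left at yaw 0), x away from the robot. In the middle the hopper; below it a ridge, 192 mm high along x, from which a slippery 45 degree chute under a clear roof runs down to each side, past a lift gate 125 mm from the centre, into an open tray.
- hopper_mouth (a point): centre of the hopper's mouth at rim height, 295 mm above the bench; the mouth is 136 mm (feeder's x) by 132 mm (y). Release a lock just above it, long side along the feeder's x: it slides down the chute that the diverter flap leaves open and waits behind that closed gate, 5 to 125 mm from the centre in y.
- tray_left (a point): middle of the floor of the left (+y) tray, beyond the left gate. Inside: flat from 185 to 336 mm from the feeder's centre in y, 136 mm in x, floor 5 mm above the bench, walls 60 mm high.
- tray_right (a point): middle of the floor of the right (-y) tray, beyond the right gate, the mirror image of the left one.
- diverter (a joint): lean of the diverter flap and its lever (one rigid piece hinged on the ridge), rad: 0 upright, +0.65 fully over to the feeder's left (+y), -0.65 to the right. The flap shuts the side it leans to: leaning LEFT (+) sends locks to the RIGHT, leaning RIGHT (-) sends them LEFT. Moves easily (under 2 N) and falls to the nearer stop.
- diverter_tip (a point): centre of the 28 mm black ball on the diverter lever, a 12 mm rod in front of the hopper (90 mm towards the robot from the feeder's centre), 120 mm from hinge to ball. Hinge 192 mm above the bench; at either stop the ball is at 288 mm height and 73 mm to the side, upright at 312 mm. Push it sideways.
- jog_box: fixed white box, 100 x 80 x 55 mm, that carries the jog lever. Origin: centre of its underside; own y points to its left, x away from the robot.
- jog (a joint): tilt of the spring-centred jog lever, rad: 0 upright, +0.45 fully to the box's left (+y), -0.45 fully to its right. Springs back when let go; full tilt takes about 11 N at the grip. Fully left it lifts the feeder's left gate clear by 90 mm (the right one sinks and stays shut), fully right the right gate. The gate shuts as the lever recentres.
- jog_tip (a point): centre of the jog lever's black grip, 24 x 22 x 45 mm (22 mm along the direction of tilt, 45 mm upright), 95 mm above its hinge, 150 mm above the bench when upright. Push it from the side, or straddle it with the fingers from above.
- spray_can: bystander: blue can, 56 mm across, 150 mm high; leave it alone. Origin: centre of its underside.
- mug: bystander: white mug, 80 mm across, 90 mm high; leave it alone. Origin: centre of its underside.
- screwdriver: bystander: screwdriver lying on the bench to the right; leave it alone. Origin: its underside at mid-length.
- padlock1: brass padlock, 0.25 kg, lying flat: body 48 x 40 x 24 mm with a steel shackle loop, 81 mm overall. Origin: centre of the body's underside; own x points to the shackle (its end is 57 mm from the origin), y across the 40 mm width (the natural grasp), z up through the 24 mm thickness as it lies at the start. May be absent.
- padlock2: brass padlock, 0.25 kg, lying flat: body 48 x 40 x 24 mm with a steel shackle loop, 81 mm overall. Origin: centre of the body's underside; own x points to the shackle (its end is 57 mm from the origin), y across the 40 mm width (the natural grasp), z up through the 24 mm thickness as it lies at the start. May be absent.
- cylinder1: steel door-lock cylinder, 0.22 kg: 80 mm bar with a keyhole-shaped section 33 mm high (17 mm barrel, 10 mm thick fin), lying on its side, 17 mm thick. Origin: middle of its underside; own x along the 80 mm, y across the 33 mm (barrel to -y, fin to +y; the natural grasp), z up as it lies at the start. May be absent.
- cylinder2: steel door-lock cylinder, 0.22 kg: 80 mm bar with a keyhole-shaped section 33 mm high (17 mm barrel, 10 mm thick fin), lying on its side, 17 mm thick. Origin: middle of its underside; own x along the 80 mm, y across the 33 mm (barrel to -y, fin to +y; the natural grasp), z up as it lies at the start. May be absent.
- cylinder3: steel door-lock cylinder, 0.22 kg: 80 mm bar with a keyhole-shaped section 33 mm high (17 mm barrel, 10 mm thick fin), lying on its side, 17 mm thick. Origin: middle of its underside; own x along the 80 mm, y across the 33 mm (barrel to -y, fin to +y; the natural grasp), z up as it lies at the start. May be absent.
- cylinder4: steel door-lock cylinder, 0.22 kg: 80 mm bar with a keyhole-shaped section 33 mm high (17 mm barrel, 10 mm thick fin), lying on its side, 17 mm thick. Origin: middle of its underside; own x along the 80 mm, y across the 33 mm (barrel to -y, fin to +y; the natural grasp), z up as it lies at the start. May be absent.
Mind the look-alikes: they are no part of the job. What is shaped like the cylinder3 but blue is not meant.

How it is judged:
By the outcome, as a careful person would: the job done as asked, in the order asked, and still so for the second after the job is handed in, with the robot touching nothing.
Of padlock1, padlock2 only 1 to 2 are there at a start; the rules pass over those that are not, and their reading is None.
Of cylinder1, cylinder2, cylinder3, cylinder4 only 3 to 4 are there at a start; the rules pass over those that are not, and their reading is None.
At some moment in a run one of padlock1, padlock2, cylinder1, cylinder2, cylinder3, cylinder4 may be knocked a few centimetres aside while the robot is not near it.
Once in a run the grip may slacken for a moment while it holds something.
It also fails if it takes over 210 s, if anything falls off the work surface, if the arm or the gripper's body presses on something with over 40 N, if the wrist force passes 120 N, or if a joint passes its speed limit or range.

## Working session

There is one attempt and no reset: what is moved stays moved. The work goes in short steps, Python scripts to look and compute and a tool call to move; the robot and the scene stay as the last step left them, time stands still between calls to the robot, and variables do not carry over. Pictures are saved under pics/ and viewed, at most 14 in all, crops included, and the job is handed in when it is done.

Besides the shell and the picture viewer there is one more tool, called after ">>>" by a JSON object that holds its "method" and its "body", one argument or row to a line. send_rows: Moves the arm, as the interface text tells. Its arguments: {"type":"object","properties":{"steps":{"type":"array"},"force":{"type":"number"}},"required":["steps"]}

```bash
ls; mkdir -p pics; python3 - <<'E'
from bench import status, imaging
import cv2, numpy as np
for n in ("top","side"):
    f=imaging.grab_frame(n); np.savez(f"{n}0.npz",**f)
    cv2.imwrite(f"pics/{n}0.png",f["color"][:,:,::-1]); print(n,f["K"].tolist(),f["R"].round(3).tolist(),f["t"].round(3).tolist())
print(status.get_obs())
E
```

```text
pics
top [[469.4889152832542, 0.0, 279.3014505752596], [0.0, 469.4889152832542, 209.2859990021785], [0.0, 0.0, 1.0]] [[0.008, -1.0, -0.02], [-0.983, -0.004, -0.181], [0.181, 0.021, -0.983]] [0.01, 0.516, 1.692]
side [[438.1682641002972, 0.0, 280.56632868905973], [0.0, 438.1682641002972, 210.10379972903556], [0.0, 0.0, 1.0]] [[0.971, -0.241, -0.005], [-0.169, -0.663, -0.729], [0.172, 0.709, -0.684]] [-0.493, 0.243, 1.43]
{'clock': 0.1, 'joints': array([-1.31111091,  0.47774371,  0.02233577,  1.55632029, -0.01147771,
        1.10932489, -0.08309963]), 'qvel': array([ 0.0001379 , -0.00159014, -0.00050671, -0.0018959 ,  0.00272582,
       -0.0017118 ,  0.00179394]), 'tau': array([ 4.96265639e-03, -5.97762644e+01,  1.61403481e+00, -2.81958050e+01,
        1.27886530e-02,  4.99566886e-03, -1.79397011e-05]), 'tcp_pos': array([0.24253005, 0.62940353, 0.25541881]), 'orientation': array([-5.74377780e-01, -3.08846807e+00,  2.60678430e-03]), 'contact_force': array([ 0.76997269,  0.40331905, -0.45813406]), 'moment': array([ 0.07344482, -0.00421318,  0.02519392]), 'gripper_force': 0.0, 'grip_width': 0.08569568375095196}
```

View pics/top0.png

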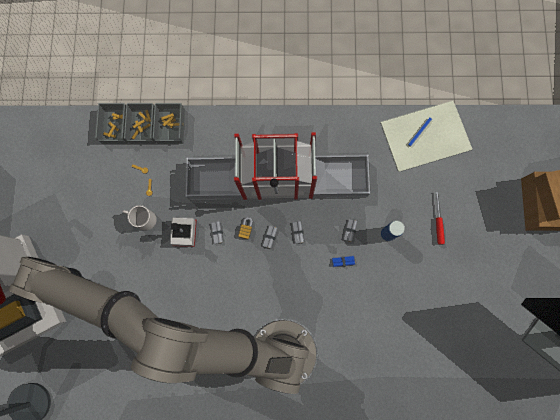

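View pics/side0.png

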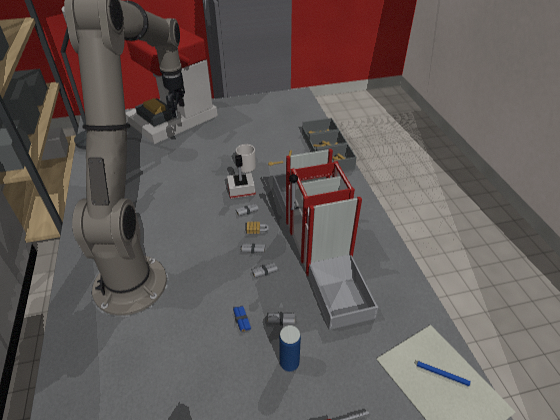

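The top view shows the feeder at about (277,168) with its ball at (274,183), and the jog box at (182,232). There is one padlock at (245,229) and four cylinders at (217,232), (269,237), (297,232) and (350,229). The blue look-alike is at (343,261). The side view agrees.

```bash
cat > h.py <<'E'
import numpy as np, cv2
from scipy.spatial.transform import Rotation as Ro
def cloud(f):
    d=f["depth"]; v,u=np.indices(d.shape); K=f["K"]
    c=np.stack([(u-K[0,2])/K[0,0]*d,(v-K[1,2])/K[1,1]*d,d],-1)
    return (c-f["t"])@f["R"]     # world
def ray(f,u,v,z):
    K=f["K"]; r=f["R"].T@np.array([(u-K[0,2])/K[0,0],(v-K[1,2])/K[1,1],1]); o=-f["R"].T@f["t"]
    return o+r*(z-o[2])/r[2]
def objs(f,roi,lo=0.008,hi=0.06,amin=25):
    P=cloud(f); m=((P[...,2]>lo)&(P[...,2]<hi)&(f["depth"]>0)).astype(np.uint8)
    x0,x1,y0,y1=roi; m&=((P[...,0]>x0)&(P[...,0]<x1)&(P[...,1]>y0)&(P[...,1]<y1)).astype(np.uint8)
    n,l,s,c=cv2.connectedComponentsWithStats(m)
    out=[]
    for i in range(1,n):
        if s[i,4]<amin: continue
        q=P[l==i]; r=cv2.minAreaRect((q[:,:2]*1000).astype(np.float32)); b=cv2.boxPoints(r)
        e=b[1]-b[0],b[2]-b[1]; L=max(e,key=np.linalg.norm)
        rgb=f["color"][l==i].mean(0)
        out.append((c[i].round(0).tolist(),(np.array(r[0])/1000).round(4).tolist(),sorted(np.round(r[1],0).tolist()),round(float(np.degrees(np.arctan2(L[1],L[0]))%180),1),round(float(np.percentile(q[:,2],90)),4),rgb.astype(int).tolist(),int(s[i,4])))
    return out
def tool(o):
    R=Ro.from_rotvec(o["orientation"]).as_matrix(); return R
def need(o,p,longdeg=None):
    """shift (cm, tool axes) to world p; yaw so that tool y is perpendicular to long axis"""
    R=tool(o); d=R.T@(np.array(p)-o["tcp_pos"])*100
    print("tcp",o["tcp_pos"].round(4),"shift cm",d.round(2),"tool x world deg",round(float(np.degrees(np.arctan2(R[1,0],R[0,0]))),2),"tilt",R[2].round(3))
    if longdeg is not None:
        a=np.degrees(np.arctan2(R[1,0],R[0,0])); y=-(longdeg-a); y=(y+90)%180-90
        print("yaw about tool z (z down):",round(float(y),1))
E
python3 - <<'E'
from h import *
from bench import status
f=dict(np.load("top0.npz"))
for o in objs(f,(0.3,0.62,-0.45,0.6),hi=0.2): print(o)
print("ball",ray(f,274,183,.288),"rim pts")
P=cloud(f)
# feeder trays/red frame
red=(f["color"][...,0]>120)&(f["color"][...,1]<70)
q=P[red&(P[...,2]>.05)&(P[...,0]<1.2)&(P[...,0]>.4)&(abs(P[...,1])<.3)]
for z0,z1 in((.24,.285),(.285,.31),(.31,.5)):
    k=q[(q[:,2]>z0)&(q[:,2]<z1)]
    if len(k)>5: print(z0,len(k),k.min(0).round(3),k.max(0).round(3),np.median(k[:,2]))
o=status.get_obs(); need(o,[.5,0,.3],0)
big=cv2.resize(f["color"][120:275,165:385],None,fx=3.6,fy=3.6,interpolation=cv2.INTER_CUBIC)
cv2.imwrite("pics/crop0.png",big[:,:,::-1])
E
```

```text
([269.0, 175.0], [0.6148, 0.0507], [10.0, 37.0], 87.2, 0.1813, [69, 63, 64], 27)
([283.0, 175.0], [0.6169, -0.0048], [12.0, 50.0], 103.2, 0.1886, [70, 59, 60], 38)
([278.0, 192.0], [0.5826, 0.0275], [74.0, 694.0], 90.0, 0.1634, [85, 81, 82], 1886)
([141.0, 217.0], [0.4843, 0.5374], [80.0, 113.0], 74.9, 0.0905, [128, 123, 119], 455)
([183.0, 232.0], [0.4364, 0.3721], [99.0, 116.0], 174.8, 0.1013, [111, 107, 104], 702)
([246.0, 229.0], [0.4496, 0.1305], [54.0, 84.0], 157.6, 0.0311, [139, 116, 73], 195)
([350.0, 230.0], [0.4463, -0.2531], [40.0, 95.0], 163.9, 0.0217, [99, 100, 102], 185)
([298.0, 232.0], [0.4351, -0.0571], [38.0, 84.0], 6.9, 0.0214, [114, 115, 117], 181)
([392.0, 231.0], [0.4394, -0.4048], [64.0, 85.0], 112.6, 0.1555, [113, 122, 125], 348)
([217.0, 233.0], [0.4309, 0.2459], [38.0, 85.0], 7.8, 0.0223, [120, 121, 124], 184)
([270.0, 237.0], [0.4189, 0.0449], [41.0, 85.0], 158.0, 0.0231, [115, 116, 118], 186)
([343.0, 261.0], [0.3257, -0.2231], [44.0, 81.0], 90.4, 0.0222, [44, 72, 134], 196)
ball [0.55771626 0.02511088 0.288     ] rim pts
0.285 216 [ 0.565 -0.109  0.288] [0.724 0.153 0.31 ] 0.29786469571905255
0.31 6 [ 0.565 -0.097  0.31 ] [0.721 0.152 0.314] 0.3120043868843133
tcp [0.2425 0.6294 0.2554] shift cm [-46.65 -49.48  -4.37] tool x world deg 158.93 tilt [-0.    -0.002 -1.   ]
yaw about tool z (z down): -21.1
```

View pics/crop0.png

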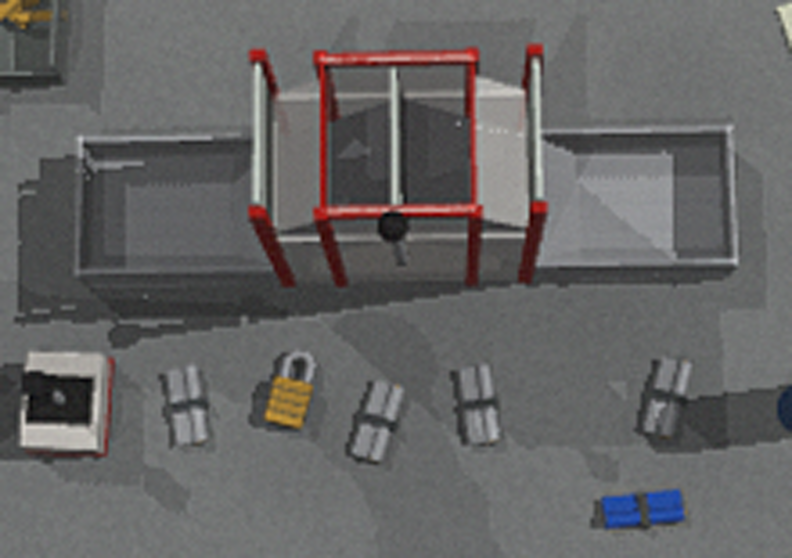

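The flap is near upright, with the ball slightly left of centre. I'll get the feeder, jog box and ball poses from corner rays.

```bash
python3 - <<'E'
from h import *
f=dict(np.load("top0.npz"))
c=lambda u,v,z: ray(f,165+(u+.5)/3.6-.5,120+(v+.5)/3.6-.5,z)
print("rim"); R=np.array([c(*p,.295) for p in((318,55),(478,55),(478,212),(318,212))]); print(R.round(3).tolist(),R.mean(0).round(4))
print("tray"); T=np.array([c(*p,.06) for p in((80,138),(733,127),(735,262),(80,270))]); print(T.round(3).tolist(),T.mean(0).round(4))
print("yaw",[np.degrees(np.arctan2(-(a-b)[0],(a-b)[1])).round(2) for a,b in((T[0],T[1]),(T[3],T[2]),(R[0],R[1]),(R[3],R[2]))])
print("ball",c(393,227,.31),"flap",c(395,68,.29))
B=np.array([c(*p,.055) for p in((27,353),(107,353),(102,452),(22,452))]); print("box",B.round(3).tolist(),B.mean(0))
P=cloud(f); q=P[(P[...,2]>.12)&(P[...,2]<.2)&(abs(P[...,1]-.372)<.08)&(abs(P[...,0]-.43)<.08)]
print("grip",len(q),q.mean(0),q.min(0),q.max(0))
s=dict(np.load("side0.npz"));P=cloud(s); q=P[(P[...,2]>.12)&(P[...,2]<.2)&(abs(P[...,1]-.372)<.08)&(abs(P[...,0]-.43)<.08)]
print("grip",len(q),q.mean(0),q.min(0),q.max(0))
q=P[(s["color"].max(-1)<45)&(P[...,2]>.27)&(P[...,2]<.34)&(abs(P[...,1]-.02)<.12)&(abs(P[...,0]-.55)<.06)]
print("ball side",len(q),q.mean(0),q.min(0),q.max(0))
E
```

```text
rim
[[0.717, 0.095, 0.295], [0.717, -0.05, 0.295], [0.571, -0.05, 0.295], [0.571, 0.093, 0.295]] [0.644  0.0219 0.295 ]
tray
[[0.709, 0.362, 0.06], [0.722, -0.319, 0.06], [0.578, -0.317, 0.06], [0.568, 0.356, 0.06]] [0.6444 0.0205 0.06  ]
yaw [np.float64(1.09), np.float64(0.9), np.float64(0.03), np.float64(0.15)]
ball [0.55336476 0.02499487 0.31      ] flap [0.70670454 0.02531732 0.29      ]
box [[0.482, 0.408, 0.055], [0.482, 0.326, 0.055], [0.38, 0.327, 0.055], [0.38, 0.408, 0.055]] [0.43088814 0.36715511 0.055     ]
grip 68 [0.43097416 0.36791437 0.16643266] [0.42024361 0.35805618 0.13436775] [0.44431375 0.38269503 0.18066912]
grip 80 [0.43494336 0.36711517 0.15489706] [0.42392004 0.35549932 0.12288122] [0.44829391 0.38948223 0.17640192]
ball side 59 [0.55364086 0.02205348 0.3169884 ] [0.54243986 0.0102079  0.27781559] [0.56959999 0.0901949  0.32617033]
```

>>> {"method": "send_rows", "body": {
  "steps": [
    {"yaw": -10.5, "dz": -2},
    {"yaw": -21.07, "dz": -6},
    {"yaw": -21.07, "dz": -10},
    {"yaw": -21.07, "dz": -10}
  ]
}}

```text
validation failed for argument at $.st...
```

>>> {"method": "send_rows", "body": {
  "steps": [
    {"dx": 0, "dy": 0, "dz": -2, "yaw": -10, "gripper": 1},
    {"dx": 0, "dy": 0, "dz": -6, "yaw": -21, "gripper": 1},
    {"dx": 0, "dy": 0, "dz": -10, "yaw": -21, "gripper": 1}
  ]
}}

```text
clock: 0.48
tcp_pos: [0.2427, 0.6294, 0.3566]
orientation: [0.001, -3.141, 0.002]
contact_force: [0.6, 0.1, 0.4]
grip_width: 0.0847
gripper_force: 0.0
```

>>> {"method": "send_rows", "body": {
  "steps": [
    {"dx": -3, "dy": -5.3, "dz": 0, "yaw": 0, "gripper": 0},
    {"dx": -6, "dy": -10.6, "dz": 0, "yaw": 0, "gripper": 0},
    {"dx": -9, "dy": -15.9, "dz": 0, "yaw": 0, "gripper": 0},
    {"dx": -12, "dy": -21.2, "dz": 0, "yaw": 0, "gripper": 0},
    {"dx": -15, "dy": -26.5, "dz": 0, "yaw": 0, "gripper": 0}
  ]
}}

```text
clock: 1.1
tcp_pos: [0.393, 0.3626, 0.3561]
orientation: [-0.002, -3.141, 0.0]
contact_force: [0.9, -0.3, -0.5]
grip_width: 0.0003
gripper_force: 0.0
```

>>> {"method": "send_rows", "body": {
  "steps": [
    {"dx": -3, "dy": -5.3, "dz": 0, "yaw": 0, "gripper": 0},
    {"dx": -6, "dy": -10.6, "dz": 0, "yaw": 0, "gripper": 0},
    {"dx": -9, "dy": -15.9, "dz": 0, "yaw": 0, "gripper": 0},
    {"dx": -12, "dy": -21.2, "dz": 0, "yaw": 0, "gripper": 0},
    {"dx": -15, "dy": -26.5, "dz": 0, "yaw": 0, "gripper": 0}
  ]
}}

```text
clock: 1.72
tcp_pos: [0.5425, 0.0977, 0.3561]
orientation: [-0.002, -3.141, -0.0]
contact_force: [0.6, 0.6, 0.1]
grip_width: -0.0003
gripper_force: 0.0
```

Now I'll descend 4 cm and push −9 cm in y, then lift and return above the padlock.

>>> {"method": "send_rows", "body": {
  "steps": [
    {"dx": 0, "dy": 0, "dz": 4, "yaw": 0, "gripper": 0},
    {"dx": 0, "dy": -3, "dz": 4, "yaw": 0, "gripper": 0},
    {"dx": 0, "dy": -6, "dz": 4, "yaw": 0, "gripper": 0},
    {"dx": 0, "dy": -9, "dz": 4, "yaw": 0, "gripper": 0},
    {"dx": 0, "dy": -10, "dz": 4, "yaw": 0, "gripper": 0}
  ]
}}

```text
clock: 2.35
tcp_pos: [0.5415, -0.0025, 0.3161]
orientation: [-0.007, -3.141, 0.001]
contact_force: [0.3, 0.4, -0.3]
grip_width: 0.0001
gripper_force: 0.0
```

>>> {"method": "send_rows", "body": {
  "steps": [
    {"dx": 0, "dy": 0, "dz": -3, "yaw": 0, "gripper": 0},
    {"dx": 3, "dy": 4, "dz": -6, "yaw": 0, "gripper": 1},
    {"dx": 6, "dy": 8, "dz": -6, "yaw": 0, "gripper": 1},
    {"dx": 9, "dy": 13, "dz": -3, "yaw": 0, "gripper": 1},
    {"dx": 9, "dy": 13, "dz": 0, "yaw": 0, "gripper": 1}
  ]
}}

```text
clock: 2.98
tcp_pos: [0.45, 0.1347, 0.3161]
orientation: [-0.012, 3.141, 0.004]
contact_force: [0.6, -0.1, -0.7]
grip_width: 0.072
gripper_force: 0.0
```

```bash
python3 - <<'E'
from h import *
from bench import status, imaging
f=imaging.grab_frame("top"); w=imaging.grab_frame("wrist"); np.savez("w1.npz",**w)
cv2.imwrite("pics/w1.png",w["color"][:,:,::-1]); print(w["K"].tolist(),w["R"].round(3).tolist(),(-w["R"].T@w["t"]).round(3))
P=cloud(f)
q=P[(f["color"].max(-1)<45)&(P[...,2]>.265)&(P[...,2]<.34)&(abs(P[...,1]-.02)<.12)&(abs(P[...,0]-.55)<.03)]
print("ball",len(q),np.median(q,0))
for o in objs(f,(0.38,0.5,-0.3,0.3)): print(o)
print(status.get_obs()["tcp_pos"])
E
```

```text
[[325.19226210127806, 0.0, 277.4574633824588], [0.0, 325.19226210127806, 208.0282124351966], [0.0, 0.0, 1.0]] [[-0.005, 1.0, -0.002], [0.957, 0.006, 0.289], [0.289, -0.0, -0.957]] [0.375 0.131 0.429]
ball 47 [ 0.55167538 -0.05175423  0.29894861]
([351.0, 230.0], [0.4469, -0.2569], [41.0, 89.0], 165.9, 0.0223, [95, 96, 98], 192)
([298.0, 232.0], [0.4369, -0.0607], [41.0, 83.0], 6.7, 0.0213, [114, 115, 117], 185)
([217.0, 233.0], [0.4347, 0.2473], [33.0, 82.0], 10.4, 0.0215, [125, 127, 129], 166)
([271.0, 236.0], [0.4208, 0.0464], [38.0, 78.0], 164.7, 0.0208, [123, 124, 126], 156)
[0.44944971 0.13073279 0.31354725]
```

View pics/w1.png

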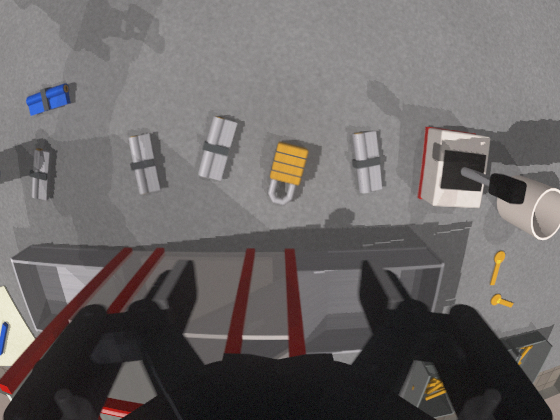

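The wrist view shows the padlock at (289,165) with its shackle at (282,192). The cylinders are at (145,163), (218,148), (367,161) and, shadowed, (40,170). The diverter now leans right.

```bash
cat >> h.py <<'E'
def wray(w,uv,z):
    uv=np.atleast_2d(uv).astype(float); K=w["K"]; a=(uv-K[:2,2])/K[0,0]; th=np.linalg.norm(a,axis=1)+1e-9
    r=np.c_[a/th[:,None]*np.sin(th)[:,None],np.cos(th)]@w["R"]; o=-w["R"].T@w["t"]
    return o+r*((z-o[2])/r[:,2])[:,None]
def rect(q):
    r=cv2.minAreaRect((q[:,:2]*1000).astype(np.float32)); b=cv2.boxPoints(r); L=max((b[1]-b[0],b[2]-b[1]),key=np.linalg.norm)
    a=np.degrees(np.arctan2(L[1],L[0]))%180
    return (np.array(r[0])/1000).round(4).tolist(),np.sort(r[1]).round(1).tolist(),round(float((a+90)%180-90),1)
def wobjs(w,vmax=235):
    c=cv2.cvtColor(w["color"],cv2.COLOR_RGB2HSV); out=[]
    br=((c[...,0]>10)&(c[...,0]<30)&(c[...,1]>120)&(c[...,2]>70)).astype(np.uint8)
    gr=cv2.morphologyEx(((c[...,1]<40)&(c[...,2]>135)).astype(np.uint8),cv2.MORPH_CLOSE,np.ones((9,9)))
    for nm,m,z in(("brass",br,.02),("steel",gr,.012)):
        m[vmax:]=0; n,l,s,ce=cv2.connectedComponentsWithStats(m)
        for i in range(1,n):
            if s[i,4]<300: continue
            v,u=np.nonzero(l==i); out.append((nm,ce[i].round(0).tolist(),int(s[i,4]))+rect(wray(w,np.c_[u,v],z)))
    return out
E
python3 - <<'E'
from h import *
w=dict(np.load("w1.npz"))
for o in wobjs(w): print(o)
print("shackle end",wray(w,[[281,203]],.012), "grip",wray(w,[[507,187]],.15))
E
```

```text
('brass', [289.0, 163.0], 1063, [0.4391, 0.1452], [39.8, 48.7], -13.7)
('steel', [31.0, 70.0], 7678, [0.2636, -0.2215], [245.4, 270.0], 0.9)
('steel', [345.0, 101.0], 77480, [0.3756, 0.2607], [428.4, 759.4], -83.9)
('steel', [19.0, 201.0], 1794, [0.4882, -0.3032], [95.3, 201.2], -70.3)
shackle end [[0.49351235 0.13609012 0.012     ]] grip [[0.43424318 0.37370104 0.15      ]]
```

```bash
python3 - <<'E'
from h import *
from bench import imaging,status
w=dict(np.load("w1.npz")); f=dict(np.load("top0.npz"))
c=lambda u,v,z: ray(f,165+(u+.5)/3.6-.5,120+(v+.5)/3.6-.5,z).round(4)[:2]
for nm,a,b,z in(("pad",(288,404),(289,163),.024),("c+",(186,405),(367,161),.015),("c0",(377,422),(218,148),.015),("c-",(476,404),(145,163),.015),("c--",(666,397),(41,171),.015)):
    print(nm,c(*a,z),wray(w,[b],z).round(4)[0,:2])
w=imaging.grab_frame("wrist"); np.savez("w2.npz",**w); print((-w["R"].T@w["t"]).round(4),status.get_obs()["tcp_pos"])
for o in wobjs(w): print(o)
g=w["color"].max(-1); print(g[161,340:395].tolist())
E
```

```text
pad [0.4344 0.1417] [0.4378 0.1456]
c+ [0.434 0.249] [0.4344 0.2486]
c0 [0.4172 0.0496] [0.4194 0.0545]
c- [ 0.4366 -0.053 ] [ 0.4368 -0.0488]
c-- [ 0.4449 -0.2499] [ 0.4411 -0.2404]
[0.3757 0.1303 0.4304] [0.45097168 0.1300783  0.31542748]
('brass', [290.0, 163.0], 1068, [0.4399, 0.1456], [39.9, 48.6], -13.8)
('steel', [28.0, 70.0], 7481, [0.264, -0.2432], [209.4, 272.5], 0.7)
('steel', [345.0, 100.0], 76535, [0.3769, 0.2591], [430.0, 763.4], -84.1)
('steel', [21.0, 201.0], 1888, [0.4892, -0.3046], [94.0, 207.5], -69.5)
[141, 144, 146, 147, 146, 145, 143, 144, 142, 141, 132, 126, 124, 94, 78, 75, 76, 75, 81, 87, 90, 91, 87, 88, 88, 88, 87, 86, 87, 91, 88, 92, 89, 89, 88, 86, 86, 89, 84, 88, 88, 94, 99, 93, 97, 104, 119, 128, 144, 141, 142, 144, 142, 142, 146]
```

>>> {"method": "send_rows", "body": {
  "steps": [
    {"dx": 1.2, "dy": 1.35, "dz": 6, "yaw": 7, "gripper": 1},
    {"dx": 1.2, "dy": 1.35, "dz": 12, "yaw": 13.5, "gripper": 1},
    {"dx": 1.2, "dy": 1.35, "dz": 18, "yaw": 13.5, "gripper": 1},
    {"dx": 1.2, "dy": 1.35, "dz": 22, "yaw": 13.5, "gripper": 1},
    {"dx": 1.2, "dy": 1.35, "dz": 22, "yaw": 13.5, "gripper": 1}
  ],
  "force": 60
}}

```text
clock: 3.75
tcp_pos: [0.4398, 0.1424, 0.0951]
orientation: [-0.373, -3.116, 0.004]
contact_force: [-0.2, 0.5, 1.2]
grip_width: 0.0853
gripper_force: 0.0
```

```bash
python3 - <<'E'
from h import *
from bench import imaging,status
w=imaging.grab_frame("wrist"); np.savez("w3.npz",**w)
for o in wobjs(w): print(o)
cv2.imwrite("pics/w3.png",w["color"][:,:,::-1]); o=status.get_obs(); need(o,[.439,.1435,.028],-13.5)
E
```

```text
('brass', [284.0, 200.0], 1569, [0.4208, 0.1505], [16.0, 39.7], 76.4)
('brass', [284.0, 223.0], 1064, [0.4351, 0.1473], [10.7, 39.6], 76.4)
('steel', [267.0, 10.0], 456, [0.3037, 0.1679], [16.8, 38.7], 86.3)
('steel', [146.0, 198.0], 2055, [0.4004, 0.0599], [32.8, 35.8], -15.4)
('steel', [538.0, 209.0], 1734, [0.4797, 0.3564], [33.5, 81.0], 60.4)
('steel', [444.0, 217.0], 1336, [0.4627, 0.2631], [29.7, 53.8], 83.8)
tcp [0.441  0.1429 0.0968] shift cm [0.2  0.01 6.88] tool x world deg 166.36 tilt [ 0.    -0.001 -1.   ]
yaw about tool z (z down): -0.1
```

View pics/w3.png

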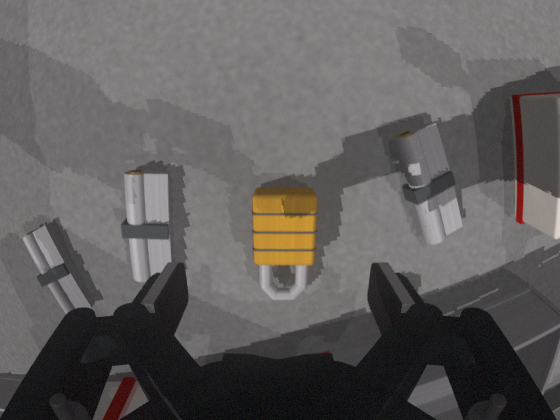

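>>> {"method": "send_rows", "body": {
  "steps": [
    {"dx": 0.1, "dy": 0.15, "dz": 5, "yaw": 0, "gripper": 1},
    {"dx": 0.1, "dy": 0.15, "dz": 6.8, "yaw": 0, "gripper": 1},
    {"dx": 0.1, "dy": 0.15, "dz": 6.8, "yaw": 0, "gripper": 0.9},
    {"dx": 0.1, "dy": 0.15, "dz": 6.8, "yaw": 0, "gripper": 0},
    {"dx": 0.1, "dy": 0.15, "dz": 6.8, "yaw": 0, "gripper": 0}
  ],
  "force": 60
}}

```text
clock: 4.42
tcp_pos: [0.4407, 0.1454, 0.0299]
orientation: [0.371, 3.117, 0.003]
contact_force: [-0.5, 0.8, -0.7]
grip_width: 0.0422
gripper_force: 0.0
```

>>> {"method": "send_rows", "body": {
  "steps": [
    {"dx": 0, "dy": 0, "dz": 0, "yaw": 0, "gripper": 0},
    {"dx": 0, "dy": 0, "dz": -6, "yaw": 0, "gripper": 0},
    {"dx": 0, "dy": 0, "dz": -12, "yaw": 0, "gripper": 0},
    {"dx": 0, "dy": 0, "dz": -18, "yaw": -6, "gripper": 0},
    {"dx": 0, "dy": 0, "dz": -24, "yaw": -13.5, "gripper": 0}
  ]
}}

```text
clock: 5.05
tcp_pos: [0.4387, 0.1444, 0.2709]
orientation: [-0.004, 3.141, 0.001]
contact_force: [1.5, 0.8, -3.9]
grip_width: 0.0387
gripper_force: 63.0
```

```bash
python3 - <<'E'
from h import *
from bench import status
o=status.get_obs(); print(o["grip_width"],o["gripper_force"]); need(o,[.644,.021,.33],0.7)
E
```

```text
0.038653392753133946 62.98753023147583
tcp [0.4387 0.1444 0.2709] shift cm [-20.5  -12.39  -5.91] tool x world deg -179.85 tilt [-0.001  0.    -1.   ]
yaw about tool z (z down): -0.5
```

>>> {"method": "send_rows", "body": {
  "steps": [
    {"dx": 0, "dy": 0, "dz": -6, "yaw": 0, "gripper": 0},
    {"dx": -4.5, "dy": -3, "dz": -9, "yaw": 0, "gripper": 0},
    {"dx": -9.5, "dy": -6, "dz": -9, "yaw": 0, "gripper": 0},
    {"dx": -14.5, "dy": -9, "dz": -9, "yaw": 0, "gripper": 0},
    {"dx": -18.9, "dy": -12.3, "dz": -9, "yaw": 0, "gripper": 0}
  ]
}}

```text
clock: 5.68
tcp_pos: [0.6292, 0.0209, 0.3586]
orientation: [0.0, 3.142, 0.001]
contact_force: [0.6, 0.1, -3.2]
grip_width: 0.0388
gripper_force: 63.1
```

>>> {"method": "send_rows", "body": {
  "steps": [
    {"dx": 0, "dy": 0, "dz": 2.4, "yaw": 0, "gripper": 0},
    {"dx": 0, "dy": 0, "dz": 2.4, "yaw": 0, "gripper": 0},
    {"dx": 0, "dy": 0, "dz": 2.4, "yaw": 0, "gripper": 0.8},
    {"dx": 0, "dy": 0, "dz": 2.4, "yaw": 0, "gripper": 0.8},
    {"dx": 0, "dy": 0, "dz": 2.4, "yaw": 0, "gripper": 0.8}
  ]
}}

```text
clock: 6.3
tcp_pos: [0.6285, 0.022, 0.3355]
orientation: [0.001, 3.14, 0.001]
contact_force: [-0.1, 0.3, -0.3]
grip_width: 0.0681
gripper_force: 0.0
```

>>> {"method": "send_rows", "body": {
  "steps": [
    {"dx": 0, "dy": 0, "dz": -4, "yaw": 0, "gripper": 0.8},
    {"dx": 5, "dy": 0, "dz": -4, "yaw": 0, "gripper": 0.5},
    {"dx": 10, "dy": -6, "dz": -4, "yaw": 0, "gripper": 0},
    {"dx": 10, "dy": -12, "dz": -4, "yaw": 0, "gripper": 0},
    {"dx": 10, "dy": -14, "dz": -4, "yaw": 0, "gripper": 0}
  ]
}}

```text
clock: 6.92
tcp_pos: [0.5267, -0.122, 0.3756]
orientation: [0.008, 3.139, -0.0]
contact_force: [0.7, 0.0, -0.4]
grip_width: 0.0002
gripper_force: 0.0
```

```bash
python3 - <<'E'
from h import *
from bench import imaging,status
a=imaging.grab_frame("top");b=imaging.grab_frame("side")
A=cv2.resize(a["color"][120:275,165:385],(550,388)); B=cv2.resize(b["color"][140:330,230:390],(327,388))
im=np.hstack([A,B]); im=cv2.resize(im,(800,354)); cv2.imwrite("pics/c4.png",im[:,:,::-1]); o=status.get_obs(); need(o,[.54,-.11,.315],0.7)
E
```

```text
tcp [ 0.5271 -0.1228  0.3754] shift cm [-1.27  1.29  6.04] tool x world deg 179.54 tilt [-0.002 -0.001 -1.   ]
yaw about tool z (z down): -1.2
```

View pics/c4.png

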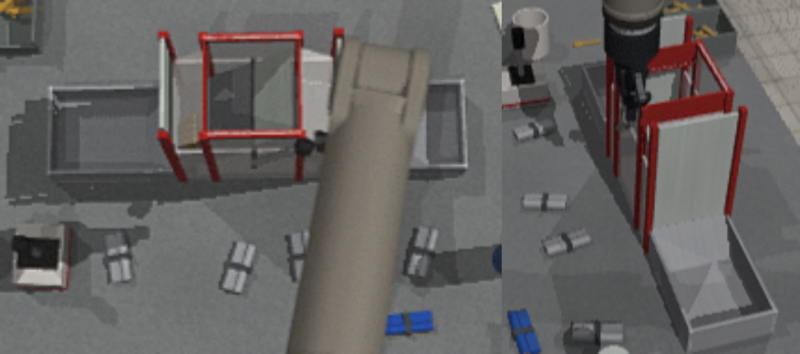

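The padlock is visible behind the left gate at (188,130). Next I push the ball to +y for the cylinders.

>>> {"method": "send_rows", "body": {
  "steps": [
    {"dx": -1.3, "dy": 0, "dz": 6, "yaw": 0, "gripper": 0},
    {"dx": -1.3, "dy": 4, "dz": 6, "yaw": 0, "gripper": 0},
    {"dx": -1.3, "dy": 8, "dz": 6, "yaw": 0, "gripper": 0},
    {"dx": -1.3, "dy": 12, "dz": 6, "yaw": 0, "gripper": 0},
    {"dx": -1.3, "dy": 15.5, "dz": 6, "yaw": 0, "gripper": 0}
  ]
}}

```text
clock: 7.65
tcp_pos: [0.5409, 0.0393, 0.3146]
orientation: [-0.001, 3.141, 0.001]
contact_force: [-0.2, -0.2, -0.4]
grip_width: -0.0002
gripper_force: 0.2
```

>>> {"method": "send_rows", "body": {
  "steps": [
    {"dx": 0, "dy": 0, "dz": 0, "yaw": 0, "gripper": 0},
    {"dx": 3, "dy": 0, "dz": -3, "yaw": 0, "gripper": 1},
    {"dx": 9, "dy": 0, "dz": -3, "yaw": 0, "gripper": 1},
    {"dx": 11, "dy": 1.5, "dz": 2, "yaw": 0, "gripper": 1},
    {"dx": 11, "dy": 1.5, "dz": 8, "yaw": 0, "gripper": 1}
  ]
}}

```text
clock: 8.28
tcp_pos: [0.4312, 0.0532, 0.2349]
orientation: [-0.002, 3.137, 0.005]
contact_force: [1.0, -0.1, -1.0]
grip_width: 0.0723
gripper_force: 0.0
```

```bash
python3 - <<'E'
from h import *
from bench import imaging,status
f=imaging.grab_frame("top"); w=imaging.grab_frame("wrist"); np.savez("w5.npz",**w)
P=cloud(f)
q=P[(f["color"].max(-1)<45)&(P[...,2]>.265)&(P[...,2]<.34)&(abs(P[...,1]-.02)<.12)&(abs(P[...,0]-.55)<.03)]
print("ball",len(q),np.median(q,0))
im=cv2.resize(w["color"],(800,600));cv2.imwrite("pics/w5.png",im[:,:,::-1]); o=status.get_obs(); need(o,[.44,.05,.3],0)
E
```

```text
ball 46 [0.54928074 0.09441317 0.29834168]
tcp [0.4274 0.051  0.2304] shift cm [-1.2  -0.12 -6.97] tool x world deg 179.96 tilt [ 0.009 -0.003 -1.   ]
yaw about tool z (z down): -0.0
```

View pics/w5.png

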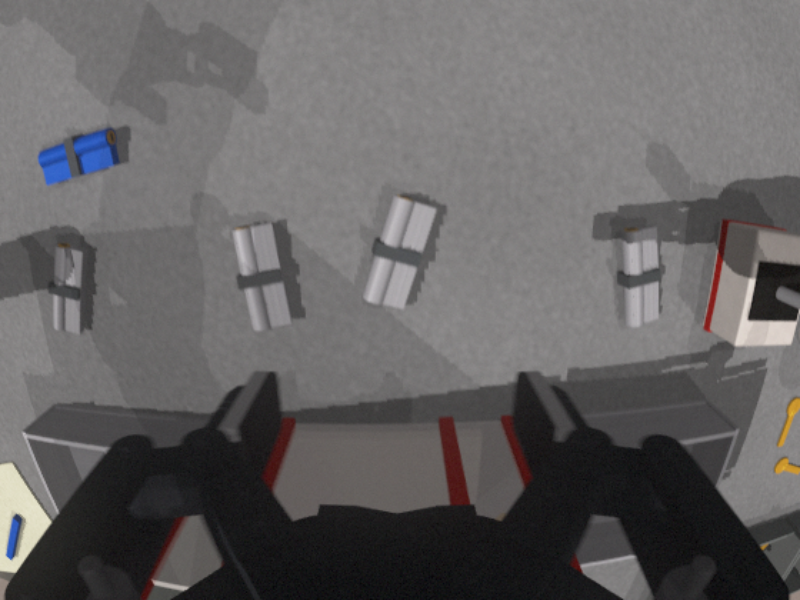

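The ball is at y≈+0.094, so the flap leans left. The view shows cylinders at (401,252), (262,277), (641,277) and (69,288). I'll convert their corners to poses.

```bash
python3 - <<'E'
from h import *
w=dict(np.load("w5.npz"))
for nm,c in dict(c0=((399,196),(437,206),(404,308),(365,301)),cm=((233,230),(271,223),(291,323),(255,330)),cp=((624,230),(657,228),(660,322),(627,327)),cmm=((57,246),(80,243),(83,331),(57,331))).items():
    print(nm,rect(wray(w,np.array(c)/1.42857,.012)))
E
```

```text
c0 ([0.4202, 0.0532], [29.6, 83.4], -16.9)
cm ([0.438, -0.0516], [30.8, 80.7], 8.0)
cp ([0.4362, 0.252], [33.3, 83.9], 10.0)
cmm ([0.4457, -0.246], [34.1, 89.2], -9.8)
```

>>> {"method": "send_rows", "body": {
  "steps": [
    {"dx": 0, "dy": -0.1, "dz": 5, "yaw": 8, "gripper": 1},
    {"dx": 0, "dy": -0.1, "dz": 10, "yaw": 16, "gripper": 1},
    {"dx": 0, "dy": -0.1, "dz": 13, "yaw": 16, "gripper": 1},
    {"dx": 0, "dy": -0.1, "dz": 13, "yaw": 16, "gripper": 1}
  ]
}}

```text
clock: 8.88
tcp_pos: [0.4318, 0.0507, 0.1044]
orientation: [-0.439, -3.109, 0.002]
contact_force: [0.3, -0.7, 0.3]
grip_width: 0.0854
gripper_force: 0.0
```

```bash
python3 - <<'E'
from h import *
from bench import status
o=status.get_obs(); need(o,[.427,.051,.026],-16.5)
E
```

```text
tcp [0.4318 0.0507 0.1044] shift cm [ 0.45 -0.1   7.84] tool x world deg 163.91 tilt [ 0.002 -0.001 -1.   ]
yaw about tool z (z down): 0.4
```

>>> {"method": "send_rows", "body": {
  "steps": [
    {"dx": 0.4, "dy": -0.05, "dz": 5, "yaw": 0, "gripper": 1},
    {"dx": 0.4, "dy": -0.05, "dz": 7.8, "yaw": 0, "gripper": 1},
    {"dx": 0.4, "dy": -0.05, "dz": 7.8, "yaw": 0, "gripper": 0.8},
    {"dx": 0.4, "dy": -0.05, "dz": 7.8, "yaw": 0, "gripper": 0},
    {"dx": 0.4, "dy": -0.05, "dz": 7.8, "yaw": 0, "gripper": 0}
  ]
}}

```text
clock: 9.5
tcp_pos: [0.4288, 0.0517, 0.028]
orientation: [0.439, 3.108, 0.002]
contact_force: [-0.8, -2.9, 1.9]
grip_width: 0.0327
gripper_force: 1.6
```

>>> {"method": "send_rows", "body": {
  "steps": [
    {"dx": 0, "dy": 0, "dz": 0, "yaw": 0, "gripper": 0},
    {"dx": 0, "dy": 0, "dz": -6, "yaw": 0, "gripper": 0},
    {"dx": 0, "dy": 0, "dz": -12, "yaw": 0, "gripper": 0},
    {"dx": 0, "dy": 0, "dz": -18, "yaw": -8, "gripper": 0},
    {"dx": 0, "dy": 0, "dz": -24, "yaw": -16, "gripper": 0}
  ]
}}

```text
clock: 10.12
tcp_pos: [0.4266, 0.0511, 0.269]
orientation: [-0.005, 3.141, 0.001]
contact_force: [1.3, 1.8, -2.6]
grip_width: 0.0292
gripper_force: 61.8
```

```bash
python3 - <<'E'
from h import *
from bench import status,imaging
w=imaging.grab_frame("wrist"); cv2.imwrite("pics/w6.png",w["color"][:,:,::-1])
o=status.get_obs(); print(o["grip_width"],o["gripper_force"]);need(o,[.651,.021,.36],.7)
E
```

```text
0.030023585006451598 61.938862055540085
tcp [0.4304 0.0515 0.2762] shift cm [-22.13  -3.18  -8.14] tool x world deg -179.57 tilt [-0.011  0.005 -1.   ]
yaw about tool z (z down): -0.3
```

View pics/w6.png

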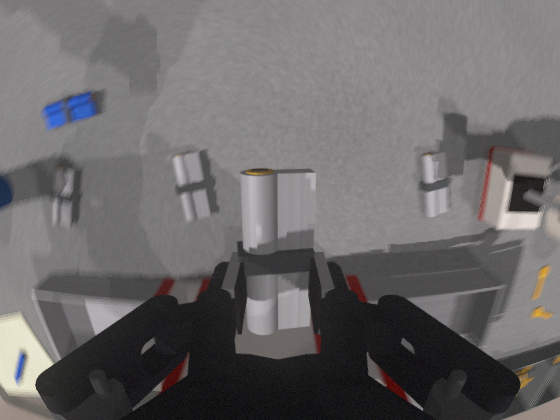

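The cylinder is held cleanly (centre of view at (278,250)). Next I carry it to the hopper.

>>> {"method": "send_rows", "body": {
  "steps": [
    {"dx": 0, "dy": 0, "dz": -5, "yaw": 0, "gripper": 0},
    {"dx": -5.5, "dy": -0.8, "dz": -8.5, "yaw": 0, "gripper": 0},
    {"dx": -11, "dy": -1.6, "dz": -8.5, "yaw": 0, "gripper": 0},
    {"dx": -17, "dy": -2.4, "dz": -8.5, "yaw": 0, "gripper": 0},
    {"dx": -22.2, "dy": -3.1, "dz": -8.5, "yaw": 0, "gripper": 0}
  ]
}}

```text
clock: 10.8
tcp_pos: [0.6507, 0.02, 0.3514]
orientation: [0.002, 3.141, 0.0]
contact_force: [0.8, 0.6, -2.2]
grip_width: 0.0295
gripper_force: 61.9
```

>>> {"method": "send_rows", "body": {
  "steps": [
    {"dx": 0, "dy": 0, "dz": 2.4, "yaw": 0, "gripper": 0},
    {"dx": 0, "dy": 0, "dz": 2.4, "yaw": 0, "gripper": 0},
    {"dx": 0, "dy": 0, "dz": 2.4, "yaw": 0, "gripper": 0.8},
    {"dx": 0, "dy": 0, "dz": 2.4, "yaw": 0, "gripper": 0.8},
    {"dx": 0, "dy": 0, "dz": 2.4, "yaw": 0, "gripper": 0.8}
  ]
}}

```text
clock: 11.42
tcp_pos: [0.6495, 0.0203, 0.3287]
orientation: [0.002, 3.139, 0.001]
contact_force: [0.0, -0.2, 1.0]
grip_width: 0.0685
gripper_force: 0.0
```

>>> {"method": "send_rows", "body": {
  "steps": [
    {"dx": 0, "dy": 0, "dz": -4, "yaw": 0, "gripper": 0.8},
    {"dx": 6, "dy": -1, "dz": -4, "yaw": 0, "gripper": 1},
    {"dx": 12, "dy": -3, "dz": -4, "yaw": 0, "gripper": 1},
    {"dx": 18, "dy": -5, "dz": -2, "yaw": 0, "gripper": 1},
    {"dx": 20.5, "dy": -7.3, "dz": 3, "yaw": 0, "gripper": 1}
  ]
}}

```text
clock: 12.05
tcp_pos: [0.4442, -0.0524, 0.3001]
orientation: [0.001, 3.135, 0.005]
contact_force: [1.0, -0.1, -0.9]
grip_width: 0.0852
gripper_force: 0.0
```

```bash
python3 - <<'E'
from h import *
from bench import imaging,status
a=imaging.grab_frame("top");b=imaging.grab_frame("side")
A=cv2.resize(a["color"][120:275,165:385],(550,388)); B=cv2.resize(b["color"][140:330,230:390],(327,388))
im=np.hstack([A,B]); im=cv2.resize(im,(800,354)); cv2.imwrite("pics/c7.png",im[:,:,::-1]); o=status.get_obs(); need(o,[.438,-.051,.10],8)
for q in objs(a,(0.38,0.5,-0.3,0.3)): print(q)
E
```

```text
tcp [ 0.4369 -0.0545  0.2935] shift cm [-0.33  0.34 19.34] tool x world deg 179.7 tilt [ 0.011  0.001 -1.   ]
yaw about tool z (z down): -8.3
([350.0, 230.0], [0.4465, -0.2529], [43.0, 87.0], 169.7, 0.0224, [92, 94, 95], 189)
([217.0, 232.0], [0.4322, 0.246], [37.0, 87.0], 8.3, 0.0214, [115, 116, 118], 185)
```

View pics/c7.png

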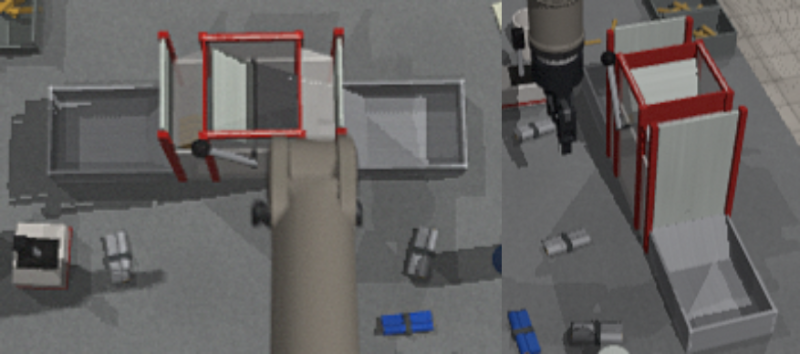

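>>> {"method": "send_rows", "body": {
  "steps": [
    {"dx": 0.2, "dy": 0.2, "dz": 6, "yaw": -8, "gripper": 1},
    {"dx": 0.2, "dy": 0.2, "dz": 12, "yaw": -8, "gripper": 1},
    {"dx": 0.2, "dy": 0.2, "dz": 17, "yaw": -8, "gripper": 1},
    {"dx": 0.2, "dy": 0.2, "dz": 19, "yaw": -8, "gripper": 1},
    {"dx": 0.2, "dy": 0.2, "dz": 19, "yaw": -8, "gripper": 1}
  ]
}}

```text
clock: 12.78
tcp_pos: [0.4429, -0.0499, 0.1078]
orientation: [0.217, -3.132, 0.0]
contact_force: [-0.1, 0.7, 0.7]
grip_width: 0.0853
gripper_force: 0.0
```

```bash
cat >> h.py <<'E'
def hover(name,z=.012,thr=150):
    from bench import imaging,status
    w=imaging.grab_frame("wrist"); c=cv2.cvtColor(w["color"],cv2.COLOR_RGB2HSV)
    m=((c[...,1]<40)&(c[...,2]>thr)).astype(np.uint8); m=cv2.morphologyEx(m,cv2.MORPH_CLOSE,np.ones((15,15))); m[300:]=0
    n,l,s,ce=cv2.connectedComponentsWithStats(m)
    for i in range(1,n):
        if 1500<s[i,4]<15000 and abs(ce[i,0]-278)<90:
            v,u=np.nonzero(l==i); r=rect(wray(w,np.c_[u,v],z)); print(name,int(s[i,4]),r); need(status.get_obs(),[*r[0],.026],r[2])
    o=status.get_obs(); need(o,o["tcp_pos"])
E
python3 -c "
from h import *
hover('cm'); hover('cm',thr=165)"
```

```text
tcp [ 0.4437 -0.05    0.1088] shift cm [0. 0. 0.] tool x world deg -172.07 tilt [-0. -0. -1.]
tcp [ 0.4441 -0.05    0.1094] shift cm [0. 0. 0.] tool x world deg -172.07 tilt [-0.002 -0.    -1.   ]
```

>>> {"method": "send_rows", "body": {
  "steps": [
    {"dx": 0.1, "dy": -0.1, "dz": 5, "yaw": 0, "gripper": 1},
    {"dx": 0.1, "dy": -0.1, "dz": 8.1, "yaw": 0, "gripper": 1},
    {"dx": 0.1, "dy": -0.1, "dz": 8.1, "yaw": 0, "gripper": 0.8},
    {"dx": 0.1, "dy": -0.1, "dz": 8.1, "yaw": 0, "gripper": 0},
    {"dx": 0.1, "dy": -0.1, "dz": 8.1, "yaw": 0, "gripper": 0}
  ]
}}

```text
clock: 13.5
tcp_pos: [0.4434, -0.0511, 0.029]
orientation: [-0.217, 3.131, -0.0]
contact_force: [0.9, -5.8, 3.3]
grip_width: 0.0326
gripper_force: 4.1
```

>>> {"method": "send_rows", "body": {
  "steps": [
    {"dx": 0, "dy": 0, "dz": 0, "yaw": 0, "gripper": 0},
    {"dx": 0, "dy": 0, "dz": -6, "yaw": 0, "gripper": 0},
    {"dx": 0, "dy": 0, "dz": -12, "yaw": 0, "gripper": 0},
    {"dx": 0, "dy": 0, "dz": -18, "yaw": 8, "gripper": 0},
    {"dx": 0, "dy": 0, "dz": -24, "yaw": 8, "gripper": 0}
  ]
}}

```text
clock: 14.12
tcp_pos: [0.4412, -0.0513, 0.2697]
orientation: [0.005, 3.141, 0.001]
contact_force: [2.5, 1.3, -3.2]
grip_width: 0.0295
gripper_force: 62.0
```

```bash
python3 - <<'E'
from h import *
from bench import status,imaging
o=status.get_obs(); print(o["grip_width"],o["gripper_force"]);need(o,[.649,.021,.352],.7)
a=imaging.grab_frame("top");print(objs(a,(0.38,0.5,-0.3,0.3)))
E
```

```text
0.029453137833623175 61.97980262339115
tcp [ 0.4412 -0.0513  0.2697] shift cm [-20.76   7.3   -8.21] tool x world deg 179.82 tilt [-0.     0.001 -1.   ]
yaw about tool z (z down): -0.9
[([350.0, 230.0], [0.4407, -0.2537], [42.0, 89.0], 158.9, 0.0221, [98, 99, 101], 189), ([217.0, 232.0], [0.4321, 0.2466], [39.0, 85.0], 14.4, 0.0222, [112, 114, 116], 182)]
```

>>> {"method": "send_rows", "body": {
  "steps": [
    {"dx": 0, "dy": 0, "dz": -5, "yaw": 0, "gripper": 0},
    {"dx": -5.5, "dy": 2, "dz": -8.5, "yaw": 0, "gripper": 0},
    {"dx": -11, "dy": 4, "dz": -8.5, "yaw": 0, "gripper": 0},
    {"dx": -16, "dy": 6, "dz": -8.5, "yaw": 0, "gripper": 0},
    {"dx": -20.8, "dy": 7.2, "dz": -8.5, "yaw": 0, "gripper": 0}
  ]
}}

```text
clock: 14.8
tcp_pos: [0.6513, 0.0225, 0.3523]
orientation: [0.002, -3.141, -0.001]
contact_force: [-0.5, -0.1, -2.8]
grip_width: 0.0295
gripper_force: 61.5
```

>>> {"method": "send_rows", "body": {
  "steps": [
    {"dx": 0, "dy": 0, "dz": 2.4, "yaw": 0, "gripper": 0},
    {"dx": 0, "dy": 0, "dz": 2.4, "yaw": 0, "gripper": 0},
    {"dx": 0, "dy": 0, "dz": 2.4, "yaw": 0, "gripper": 0.8},
    {"dx": 0, "dy": 0, "dz": 2.4, "yaw": 0, "gripper": 0.8},
    {"dx": 0, "dy": 0, "dz": 2.4, "yaw": 0, "gripper": 0.8}
  ]
}}

```text
clock: 15.42
tcp_pos: [0.6503, 0.0204, 0.3298]
orientation: [0.002, 3.14, 0.001]
contact_force: [0.7, -0.5, 0.6]
grip_width: 0.0683
gripper_force: 0.0
```

>>> {"method": "send_rows", "body": {
  "steps": [
    {"dx": 0, "dy": 0, "dz": -4, "yaw": 0, "gripper": 0.8},
    {"dx": 6, "dy": 0, "dz": -4, "yaw": 0, "gripper": 1},
    {"dx": 11, "dy": -3.5, "dz": -4, "yaw": 0, "gripper": 1},
    {"dx": 15, "dy": -8, "dz": -4, "yaw": 0, "gripper": 1},
    {"dx": 19, "dy": -12.7, "dz": -2, "yaw": 0, "gripper": 1}
  ]
}}

```text
clock: 16.05
tcp_pos: [0.4608, -0.106, 0.3505]
orientation: [0.001, 3.137, 0.002]
contact_force: [0.5, -0.7, -0.9]
grip_width: 0.0855
gripper_force: 0.0
```

>>> {"method": "send_rows", "body": {
  "steps": [
    {"dx": 0.5, "dy": -5, "dz": 2, "yaw": 0, "gripper": 1},
    {"dx": 0.5, "dy": -10, "dz": 4, "yaw": 0, "gripper": 1},
    {"dx": 0.5, "dy": -14, "dz": 9, "yaw": 0, "gripper": 1},
    {"dx": 0.5, "dy": -14, "dz": 14, "yaw": 0, "gripper": 1},
    {"dx": 0.5, "dy": -14, "dz": 14, "yaw": 0, "gripper": 1}
  ]
}}

```text
clock: 16.68
tcp_pos: [0.4539, -0.244, 0.2069]
orientation: [-0.004, -3.135, -0.002]
contact_force: [-0.6, -0.1, 0.3]
grip_width: 0.0854
gripper_force: 0.0
```

```bash
python3 - <<'E'
from h import *
from bench import imaging,status
a=imaging.grab_frame("top");w=imaging.grab_frame("wrist");np.savez("w8.npz",**w)
A=cv2.resize(a["color"][120:210,165:385],(800,327)); B=w["color"][90:330]
im=np.zeros((573,800,3),np.uint8); im[:327]=A; im[333:,:560]=B; cv2.imwrite("pics/c8.png",im[:,:,::-1]); o=status.get_obs(); need(o,[.4457,-.246,.10],-10)
E
```

```text
tcp [ 0.4568 -0.2446  0.2105] shift cm [ 1.12 -0.13 11.05] tool x world deg 179.94 tilt [-0.001 -0.    -1.   ]
yaw about tool z (z down): 9.9
```

View pics/c8.png

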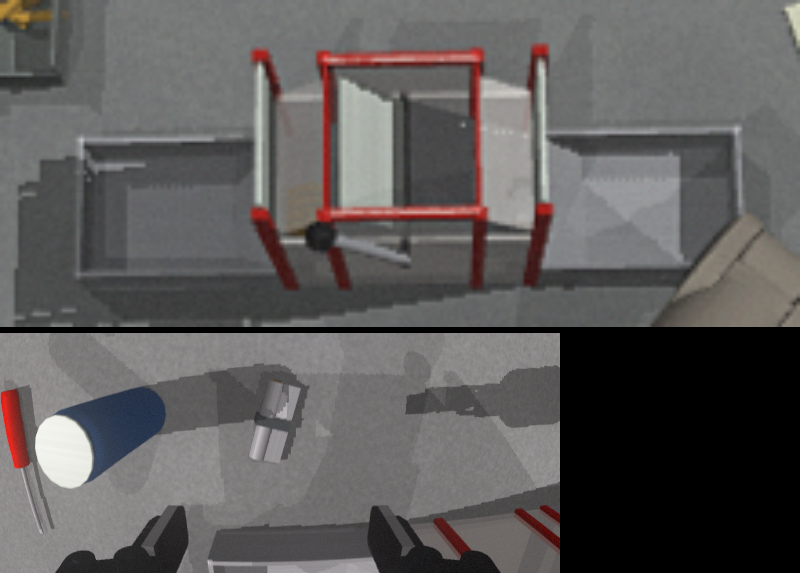

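The hopper is clear. In the wrist crop, the cylinder is at (277,420) in the picture, tilted about −12°.

```bash
python3 - <<'E'
from h import *
from bench import status
w=dict(np.load("w8.npz")); r=rect(wray(w,np.array([(270,137),(307,143),(280,221),(249,216)]),.012)); print(r)
need(status.get_obs(),[r[0][0]+.004,r[0][1],.1],r[2])
E
```

```text
([0.4487, -0.2451], [35.9, 86.7], -15.4)
tcp [ 0.4568 -0.2446  0.2105] shift cm [ 0.42 -0.04 11.05] tool x world deg 179.94 tilt [-0.001 -0.    -1.   ]
yaw about tool z (z down): 15.3
```

>>> {"method": "send_rows", "body": {
  "steps": [
    {"dx": 0.4, "dy": 0, "dz": 5, "yaw": 8, "gripper": 1},
    {"dx": 0.4, "dy": 0, "dz": 10, "yaw": 14.5, "gripper": 1},
    {"dx": 0.4, "dy": 0, "dz": 15, "yaw": 14.5, "gripper": 1},
    {"dx": 0.4, "dy": 0, "dz": 18.4, "yaw": 14.5, "gripper": 1},
    {"dx": 0.4, "dy": 0, "dz": 18.4, "yaw": 14.5, "gripper": 1}
  ]
}}

```text
clock: 17.4
tcp_pos: [0.4535, -0.2438, 0.0257]
orientation: [0.396, 3.116, 0.002]
contact_force: [-0.1, 0.0, 0.7]
grip_width: 0.0852
gripper_force: 0.0
```

>>> {"method": "send_rows", "body": {
  "steps": [
    {"dx": 0, "dy": 0, "dz": 0, "yaw": 0, "gripper": 0.8},
    {"dx": 0, "dy": 0, "dz": 0, "yaw": 0, "gripper": 0},
    {"dx": 0, "dy": 0, "dz": 0, "yaw": 0, "gripper": 0},
    {"dx": 0, "dy": 0, "dz": 0, "yaw": 0, "gripper": 0},
    {"dx": 0, "dy": 0, "dz": -5, "yaw": 0, "gripper": 0}
  ]
}}

```text
clock: 18.02
tcp_pos: [0.4505, -0.2433, 0.0741]
orientation: [-0.397, -3.111, -0.002]
contact_force: [1.0, -0.4, -2.2]
grip_width: 0.0298
gripper_force: 61.6
```

>>> {"method": "send_rows", "body": {
  "steps": [
    {"dx": 0, "dy": 0, "dz": -6, "yaw": 0, "gripper": 0},
    {"dx": 0, "dy": 0, "dz": -12, "yaw": 0, "gripper": 0},
    {"dx": 0, "dy": 0, "dz": -18, "yaw": -7, "gripper": 0},
    {"dx": 0, "dy": 0, "dz": -24, "yaw": -14.5, "gripper": 0},
    {"dx": 0, "dy": 0, "dz": -27, "yaw": -14.5, "gripper": 0}
  ]
}}

```text
clock: 18.65
tcp_pos: [0.4523, -0.2452, 0.3483]
orientation: [0.001, 3.137, 0.001]
contact_force: [0.5, 0.2, -1.9]
grip_width: 0.0296
gripper_force: 61.6
```

```bash
python3 - <<'E'
from h import *
from bench import status,imaging
o=status.get_obs(); print(o["grip_width"],o["gripper_force"]);need(o,[.649,.021,.352],.7)
a=imaging.grab_frame("top");print(objs(a,(0.38,0.5,-0.3,0.3)))
E
```

```text
0.029632049809650982 61.64318818598986
tcp [ 0.4523 -0.2452  0.3483] shift cm [-19.66  26.63  -0.28] tool x world deg 179.97 tilt [-0.004  0.    -1.   ]
yaw about tool z (z down): -0.7
[([217.0, 233.0], [0.433, 0.2474], [41.0, 79.0], 10.4, 0.0216, [111, 112, 114], 173)]
```

>>> {"method": "send_rows", "body": {
  "steps": [
    {"dx": 0, "dy": 5, "dz": -1.5, "yaw": 0, "gripper": 0},
    {"dx": 0, "dy": 11, "dz": -1.5, "yaw": 0, "gripper": 0},
    {"dx": 0, "dy": 17, "dz": -1.5, "yaw": 0, "gripper": 0},
    {"dx": -2, "dy": 22, "dz": -1.5, "yaw": 0, "gripper": 0},
    {"dx": -6, "dy": 26.5, "dz": -1.5, "yaw": 0, "gripper": 0}
  ]
}}

```text
clock: 19.32
tcp_pos: [0.5116, 0.0222, 0.36]
orientation: [-0.0, -3.141, -0.004]
contact_force: [0.3, -0.9, -0.4]
grip_width: 0.0293
gripper_force: 61.6
```

>>> {"method": "send_rows", "body": {
  "steps": [
    {"dx": -5, "dy": 0, "dz": 0, "yaw": 0, "gripper": 0},
    {"dx": -10, "dy": 0, "dz": 0, "yaw": 0, "gripper": 0},
    {"dx": -13.6, "dy": 0, "dz": 0, "yaw": 0, "gripper": 0},
    {"dx": -13.6, "dy": 0, "dz": 3, "yaw": 0, "gripper": 0},
    {"dx": -13.6, "dy": 0, "dz": 3, "yaw": 0, "gripper": 0}
  ]
}}

```text
clock: 19.95
tcp_pos: [0.6467, 0.0204, 0.3269]
orientation: [-0.003, -3.135, 0.002]
contact_force: [-0.4, 0.8, -2.5]
grip_width: 0.0296
gripper_force: 61.6
```

>>> {"method": "send_rows", "body": {
  "steps": [
    {"dx": 0, "dy": 0, "dz": 0, "yaw": 0, "gripper": 0.8},
    {"dx": 0, "dy": 0, "dz": 0, "yaw": 0, "gripper": 0.8},
    {"dx": 0, "dy": 0, "dz": 0, "yaw": 0, "gripper": 0.8},
    {"dx": 0, "dy": 0, "dz": -4, "yaw": 0, "gripper": 0.8},
    {"dx": 5, "dy": 0, "dz": -4, "yaw": 0, "gripper": 0.8}
  ]
}}

```text
clock: 20.58
tcp_pos: [0.6016, 0.0204, 0.3735]
orientation: [0.002, 3.134, -0.002]
contact_force: [-0.5, 0.1, 0.2]
grip_width: 0.0681
gripper_force: 0.0
```

>>> {"method": "send_rows", "body": {
  "steps": [
    {"dx": 5, "dy": 3, "dz": 0, "yaw": 0, "gripper": 1},
    {"dx": 10, "dy": 7, "dz": 0, "yaw": 0, "gripper": 1},
    {"dx": 14.6, "dy": 12, "dz": 0, "yaw": 0, "gripper": 1},
    {"dx": 14.6, "dy": 18, "dz": 2, "yaw": 0, "gripper": 1},
    {"dx": 14.6, "dy": 22.7, "dz": 4, "yaw": 0, "gripper": 1}
  ]
}}

```text
clock: 21.2
tcp_pos: [0.4523, 0.2501, 0.3314]
orientation: [-0.001, 3.14, 0.007]
contact_force: [0.9, 0.5, 0.8]
grip_width: 0.0855
gripper_force: 0.0
```

>>> {"method": "send_rows", "body": {
  "steps": [
    {"dx": 0, "dy": 0, "dz": 6, "yaw": 0, "gripper": 1},
    {"dx": 0, "dy": 0, "dz": 11, "yaw": 0, "gripper": 1},
    {"dx": 0, "dy": 0, "dz": 11, "yaw": 0, "gripper": 1}
  ]
}}

```text
clock: 21.58
tcp_pos: [0.4509, 0.2463, 0.2179]
orientation: [-0.002, -3.137, 0.007]
contact_force: [0.5, -0.1, 0.3]
grip_width: 0.0854
gripper_force: 0.0
```

```bash
python3 - <<'E'
from h import *
from bench import imaging,status
a=imaging.grab_frame("side");w=imaging.grab_frame("wrist");np.savez("w9.npz",**w)
A=cv2.resize(a["color"][140:330,230:390],(500,594)); B=w["color"][90:290,140:430]
im=np.zeros((594,790,3),np.uint8); im[:,:500]=A; im[:200,500:]=B; cv2.imwrite("pics/c9.png",im[:,:,::-1]); o=status.get_obs(); need(o,[.439,.252,.10],10)
t=imaging.grab_frame("top"); np.savez("top9.npz",**t); print(objs(t,(0.38,0.5,-0.3,0.3)))
E
```

```text
tcp [0.4538 0.2477 0.2218] shift cm [ 1.5   0.42 12.18] tool x world deg 179.89 tilt [-0.001  0.001 -1.   ]
yaw about tool z (z down): -10.1
[([219.0, 231.0], [0.4359, 0.2367], [20.0, 79.0], 19.6, 0.0215, [127, 129, 131], 91)]
```

View pics/c9.png

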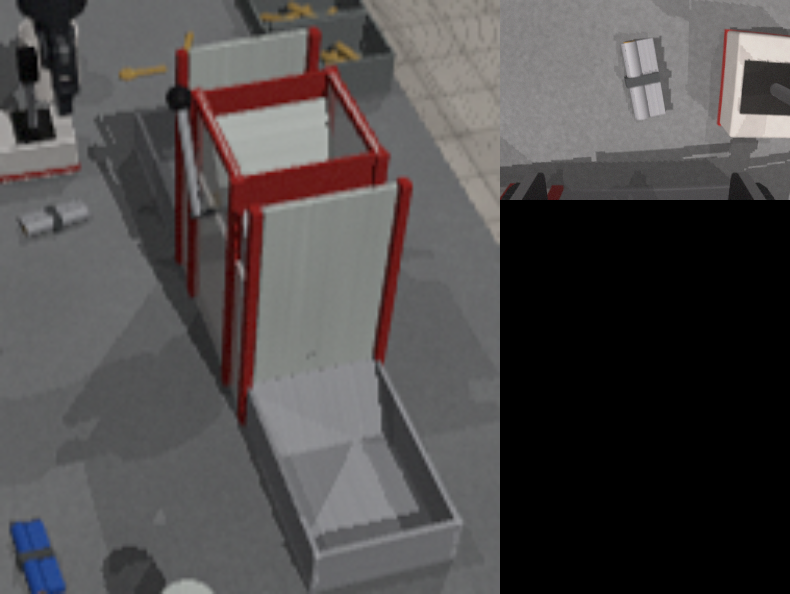

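The gate is shut, the right tray is empty and nothing has spilled. The last cylinder is at (644,79) in the crop.

```bash
python3 - <<'E'
from h import *
from bench import status
w=dict(np.load("w9.npz")); r=rect(wray(w,np.array([(262,132),(292,127),(305,202),(274,210)]),.012)); print(r)
need(status.get_obs(),[r[0][0]+.004,r[0][1]+.0005,.026],r[2])
E
```

```text
([0.437, 0.2523], [33.3, 81.9], 9.5)
tcp [0.4543 0.2481 0.2225] shift cm [ 1.39  0.42 19.65] tool x world deg 179.89 tilt [-0.003  0.002 -1.   ]
yaw about tool z (z down): -9.6
```

>>> {"method": "send_rows", "body": {
  "steps": [
    {"dx": 1.3, "dy": 0.45, "dz": 5, "yaw": -9.5, "gripper": 1},
    {"dx": 1.3, "dy": 0.45, "dz": 10, "yaw": -9.5, "gripper": 1},
    {"dx": 1.3, "dy": 0.45, "dz": 16, "yaw": -9.5, "gripper": 1},
    {"dx": 1.3, "dy": 0.45, "dz": 19.5, "yaw": -9.5, "gripper": 1},
    {"dx": 1.3, "dy": 0.45, "dz": 19.5, "yaw": -9.5, "gripper": 1}
  ]
}}

```text
clock: 22.35
tcp_pos: [0.4403, 0.2524, 0.0252]
orientation: [0.258, -3.13, -0.0]
contact_force: [0.3, 0.6, 1.4]
grip_width: 0.0852
gripper_force: 0.0
```

>>> {"method": "send_rows", "body": {
  "steps": [
    {"dx": 0, "dy": 0, "dz": 0, "yaw": 0, "gripper": 0.8},
    {"dx": 0, "dy": 0, "dz": 0, "yaw": 0, "gripper": 0},
    {"dx": 0, "dy": 0, "dz": 0, "yaw": 0, "gripper": 0},
    {"dx": 0, "dy": 0, "dz": 0, "yaw": 0, "gripper": 0},
    {"dx": 0, "dy": 0, "dz": -5, "yaw": 0, "gripper": 0}
  ]
}}

```text
clock: 22.98
tcp_pos: [0.438, 0.251, 0.074]
orientation: [0.258, -3.126, 0.005]
contact_force: [-0.2, 0.8, -0.8]
grip_width: 0.0297
gripper_force: 61.1
```

>>> {"method": "send_rows", "body": {
  "steps": [
    {"dx": 0, "dy": 0, "dz": -6, "yaw": 0, "gripper": 0},
    {"dx": 0, "dy": 0, "dz": -12, "yaw": 0, "gripper": 0},
    {"dx": 0, "dy": 0, "dz": -18, "yaw": 9.5, "gripper": 0},
    {"dx": 0, "dy": 0, "dz": -24, "yaw": 9.5, "gripper": 0},
    {"dx": 0, "dy": 0, "dz": -28, "yaw": 9.5, "gripper": 0}
  ]
}}

```text
clock: 23.6
tcp_pos: [0.44, 0.2518, 0.3582]
orientation: [0.002, 3.14, 0.004]
contact_force: [0.1, 1.0, -2.7]
grip_width: 0.0297
gripper_force: 61.1
```

```bash
python3 - <<'E'
from h import *
from bench import status,imaging
o=status.get_obs(); print(o["grip_width"],o["gripper_force"]);need(o,[.648,.021,.36],.7)
E
```

```text
0.029730274236629353 61.10069274902344
tcp [0.44   0.2518 0.3582] shift cm [-20.84 -23.05  -0.21] tool x world deg 179.91 tilt [-0.002  0.003 -1.   ]
yaw about tool z (z down): -0.8
```

>>> {"method": "send_rows", "body": {
  "steps": [
    {"dx": 0, "dy": -5, "dz": -0.5, "yaw": 0, "gripper": 0},
    {"dx": 0, "dy": -11, "dz": -0.5, "yaw": 0, "gripper": 0},
    {"dx": -2, "dy": -17, "dz": -0.5, "yaw": 0, "gripper": 0},
    {"dx": -5, "dy": -22, "dz": -0.5, "yaw": 0, "gripper": 0},
    {"dx": -10, "dy": -23, "dz": -0.5, "yaw": 0, "gripper": 0}
  ]
}}

```text
clock: 24.22
tcp_pos: [0.5391, 0.0172, 0.3614]
orientation: [0.011, 3.14, 0.006]
contact_force: [0.4, 2.0, -0.9]
grip_width: 0.03
gripper_force: 61.1
```

>>> {"method": "send_rows", "body": {
  "steps": [
    {"dx": -5, "dy": 0, "dz": 0, "yaw": 0, "gripper": 0},
    {"dx": -10.8, "dy": 0, "dz": 0, "yaw": 0, "gripper": 0},
    {"dx": -10.8, "dy": 0, "dz": 3, "yaw": 0, "gripper": 0},
    {"dx": -10.8, "dy": 0, "dz": 3, "yaw": 0, "gripper": 0},
    {"dx": -10.8, "dy": 0, "dz": 3, "yaw": 0, "gripper": 0.8}
  ]
}}

```text
clock: 24.85
tcp_pos: [0.6473, 0.0215, 0.3315]
orientation: [0.003, 3.141, 0.001]
contact_force: [-0.2, 0.1, 1.3]
grip_width: 0.0468
gripper_force: 0.0
```

>>> {"method": "send_rows", "body": {
  "steps": [
    {"dx": 0, "dy": 0, "dz": 0, "yaw": 0, "gripper": 0.8},
    {"dx": 0, "dy": 0, "dz": 0, "yaw": 0, "gripper": 0.8},
    {"dx": 0, "dy": 0, "dz": -4, "yaw": 0, "gripper": 0.8},
    {"dx": 5, "dy": 2, "dz": -4, "yaw": 0, "gripper": 0.8},
    {"dx": 10, "dy": 6, "dz": -4, "yaw": 0, "gripper": 0.8}
  ]
}}

```text
clock: 25.48
tcp_pos: [0.5482, 0.0795, 0.371]
orientation: [0.008, 3.14, 0.0]
contact_force: [0.0, 2.0, 0.2]
grip_width: 0.0682
gripper_force: 0.0
```

>>> {"method": "send_rows", "body": {
  "steps": [
    {"dx": 4, "dy": 4, "dz": 0, "yaw": 0, "gripper": 0.8},
    {"dx": 8, "dy": 9, "dz": 0, "yaw": 0, "gripper": 0.8},
    {"dx": 11.5, "dy": 14, "dz": 2, "yaw": 0, "gripper": 0.8},
    {"dx": 11.5, "dy": 20, "dz": 3, "yaw": 0, "gripper": 0.8},
    {"dx": 11.5, "dy": 26, "dz": 4, "yaw": 0, "gripper": 0.8}
  ]
}}

```text
clock: 26.1
tcp_pos: [0.4334, 0.3433, 0.3309]
orientation: [0.0, 3.141, 0.005]
contact_force: [0.8, -0.6, 1.3]
grip_width: 0.0681
gripper_force: 0.0
```

```bash
python3 - <<'E'
from h import *
from bench import imaging,status
a=imaging.grab_frame("top");s=imaging.grab_frame("side");w=imaging.grab_frame("wrist");np.savez("w10.npz",**w)
A=cv2.resize(a["color"][120:275,165:385],(420,296)); B=w["color"][60:356,140:500]; C=cv2.resize(s["color"][140:330,230:390],(250,297))
im=np.zeros((600,790,3),np.uint8); im[:296,:420]=A; im[:296,430:]=B; im[300:597,:250]=C;cv2.imwrite("pics/c10.png",im[:,:,::-1]); o=status.get_obs(); need(o,[.433,.367,.155],0)
for q in objs(a,(0.3,0.5,-0.45,0.3)):print(q)
E
```

```text
tcp [0.4326 0.3447 0.3294] shift cm [-0.05  2.25 17.43] tool x world deg -179.71 tilt [ 0.    -0.002 -1.   ]
yaw about tool z (z down): 0.3
([384.0, 236.0], [0.421, -0.3736], [34.0, 57.0], 29.1, 0.052, [38, 47, 62], 55)
([343.0, 261.0], [0.3282, -0.2236], [38.0, 82.0], 93.4, 0.0227, [43, 71, 133], 197)
```

View pics/c10.png

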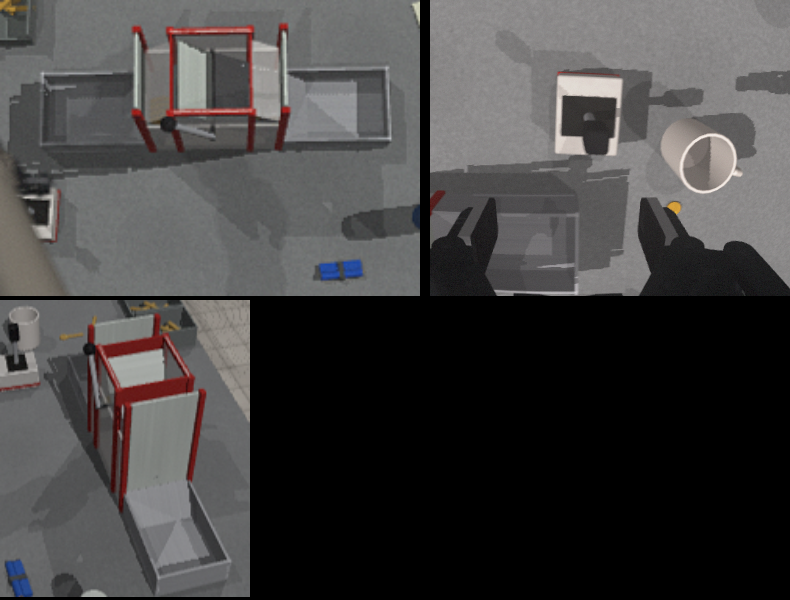

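The bench is clear of locks and the trays are empty. The jog grip sits between the open fingers at (596,136), so I straddle it now.

>>> {"method": "send_rows", "body": {
  "steps": [
    {"dx": 0, "dy": 2.3, "dz": 4, "yaw": 0, "gripper": 0.8},
    {"dx": 0, "dy": 2.3, "dz": 8, "yaw": 0, "gripper": 0.8},
    {"dx": 0, "dy": 2.3, "dz": 12, "yaw": 0, "gripper": 0.8},
    {"dx": 0, "dy": 2.3, "dz": 15, "yaw": 0, "gripper": 0.8},
    {"dx": 0, "dy": 2.3, "dz": 17.4, "yaw": 0, "gripper": 0.8}
  ]
}}

```text
clock: 26.88
tcp_pos: [0.4346, 0.3629, 0.1559]
orientation: [0.004, 3.141, 0.0]
contact_force: [-0.3, -0.3, 0.5]
grip_width: 0.0683
gripper_force: 0.0
```

>>> {"method": "send_rows", "body": {
  "steps": [
    {"dx": 0, "dy": 1, "dz": 0, "yaw": 0, "gripper": 0.8},
    {"dx": 0, "dy": 2, "dz": 0, "yaw": 0, "gripper": 0.8},
    {"dx": 0, "dy": 3, "dz": 0, "yaw": 0, "gripper": 0.8},
    {"dx": 0, "dy": 4, "dz": 0, "yaw": 0, "gripper": 0.8},
    {"dx": 0, "dy": 4, "dz": 0, "yaw": 0, "gripper": 0.8}
  ]
}}

```text
clock: 27.5
tcp_pos: [0.4347, 0.404, 0.1567]
orientation: [0.002, 3.141, -0.001]
contact_force: [0.0, -3.0, 2.3]
grip_width: 0.0684
gripper_force: 1.3
```

>>> {"method": "send_rows", "body": {
  "steps": [
    {"dx": 0, "dy": 0.6, "dz": 0, "yaw": 0, "gripper": 0.8},
    {"dx": 0, "dy": 1.2, "dz": 0, "yaw": 0, "gripper": 0.8},
    {"dx": 0, "dy": 1.5, "dz": 0, "yaw": 0, "gripper": 0.8},
    {"dx": 0, "dy": 1.5, "dz": 0, "yaw": 0, "gripper": 0.8}
  ]
}}

```text
clock: 28.0
tcp_pos: [0.4351, 0.4162, 0.1565]
orientation: [-0.005, -3.141, 0.006]
contact_force: [-0.2, -8.1, 6.2]
grip_width: 0.0684
gripper_force: 5.0
```

>>> {"method": "send_rows", "body": {
  "steps": [
    {"dx": 0, "dy": 0.5, "dz": 0, "yaw": 0, "gripper": 0.8},
    {"dx": 0, "dy": 1, "dz": 0, "yaw": 0, "gripper": 0.8},
    {"dx": 0, "dy": 1, "dz": 0, "yaw": 0, "gripper": 0.8}
  ]
}}

```text
clock: 28.38
tcp_pos: [0.4354, 0.4251, 0.1556]
orientation: [0.006, 3.142, -0.009]
contact_force: [2.1, -9.5, 0.1]
grip_width: 0.0684
gripper_force: 4.7
```

>>> {"method": "send_rows", "body": {
  "steps": [
    {"dx": 0, "dy": 0.4, "dz": 0, "yaw": 0, "gripper": 0.8},
    {"dx": 0, "dy": 0.4, "dz": 0, "yaw": 0, "gripper": 0.8}
  ]
}}

```text
clock: 28.62
tcp_pos: [0.4353, 0.4281, 0.1552]
orientation: [-0.007, -3.141, 0.012]
contact_force: [2.7, -11.3, -1.3]
grip_width: 0.0682
gripper_force: 5.2
```

```bash
python3 - <<'E'
from h import *
from bench import imaging,status
o=status.get_obs(); print(o["tcp_pos"],o["contact_force"])
s=imaging.grab_frame("side"); P=cloud(s)
m=(s["color"].max(-1)<60)&(abs(P[...,0]-.435)<.03)&(P[...,1]>.36)&(P[...,1]<.46)&(P[...,2]>.1)&(P[...,2]<.2)
print(m.sum(),np.median(P[m],0))
a=imaging.grab_frame("top");
A=cv2.resize(a["color"][120:275,150:385],(480,316)); C=cv2.resize(s["color"][130:330,210:390],(310,344))
im=np.zeros((344,790,3),np.uint8); im[:316,:480]=A; im[:,480:]=C;cv2.imwrite("pics/c11.png",im[:,:,::-1])
E
```

```text
[0.43525356 0.42814119 0.15516782] [  2.7037405  -11.26251502  -1.34762205]
70 [0.43351197 0.3801764  0.16435564]
```

View pics/c11.png

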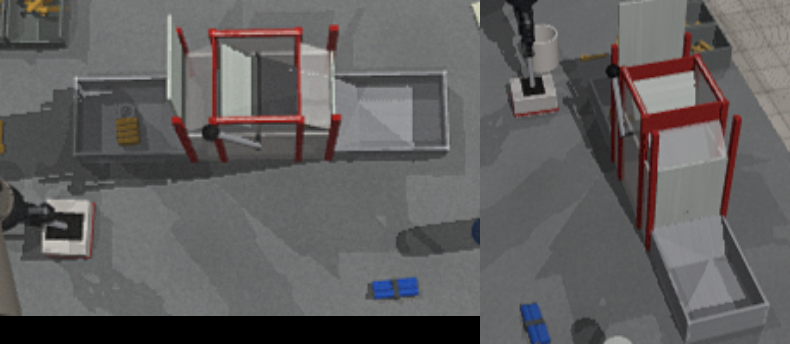

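The padlock has slid into the left tray at (127,128). I push on to the end stop and hold.

>>> {"method": "send_rows", "body": {
  "steps": [
    {"dx": 0, "dy": 0.4, "dz": 0, "yaw": 0, "gripper": 0.8},
    {"dx": 0, "dy": 0.4, "dz": 0, "yaw": 0, "gripper": 0.8}
  ]
}}

```text
clock: 28.98
tcp_pos: [0.4351, 0.4315, 0.1549]
orientation: [-0.008, -3.14, 0.013]
contact_force: [2.4, -13.8, -2.2]
grip_width: 0.068
gripper_force: 5.6
```

>>> {"method": "send_rows", "body": {
  "steps": [
    {"dx": 0, "dy": 0.4, "dz": 0, "yaw": 0, "gripper": 0.8},
    {"dx": 0, "dy": 0.4, "dz": 0, "yaw": 0, "gripper": 0.8}
  ]
}}

```text
clock: 29.22
tcp_pos: [0.4349, 0.4349, 0.1547]
orientation: [-0.008, -3.14, 0.015]
contact_force: [1.5, -13.5, -2.1]
grip_width: 0.0683
gripper_force: 5.9
```

```bash
python3 - <<'E'
from h import *
from bench import imaging,status
o=status.get_obs(); print(o["tcp_pos"],o["contact_force"],o["grip_width"],o["gripper_force"])
for n in("top","side"):
    s=imaging.grab_frame(n); P=cloud(s)
    q=P[(abs(P[...,1]-.146)<.03)&(abs(P[...,0]-.64)<.09)&(P[...,2]>.3)]; print(n,"left gate top",len(q),np.percentile(q[:,2],[50,90,97]) if len(q) else 0)
    q=P[(abs(P[...,1]+.104)<.03)&(abs(P[...,0]-.64)<.05)&(P[...,2]>.2)]; print("right gate top",len(q),np.percentile(q[:,2],[50,90,97]) if len(q) else 0)
E
```

```text
[0.43492277 0.43492998 0.1546502 ] [  1.47553418 -13.53839595  -2.14233572] 0.06825886268304177 5.909664917271584
top left gate top 297 [0.38073691 0.4191651  0.42125248]
right gate top 192 [0.21867448 0.22836114 0.23125299]
side left gate top 1232 [0.36020969 0.40723473 0.41423862]
right gate top 301 [0.21414561 0.22365324 0.22674314]
```

>>> {"method": "send_rows", "body": {
  "steps": [
    {"dx": 0, "dy": 0.4, "dz": 0, "yaw": 0, "gripper": 0.8},
    {"dx": 0, "dy": 0.4, "dz": 0, "yaw": 0, "gripper": 0.8}
  ]
}}

```text
clock: 29.58
tcp_pos: [0.4348, 0.438, 0.1545]
orientation: [-0.009, -3.139, 0.017]
contact_force: [0.8, -17.0, -1.8]
grip_width: 0.0685
gripper_force: 7.0
```

>>> {"method": "send_rows", "body": {
  "steps": [
    {"dx": 0, "dy": 0.4, "dz": 0, "yaw": 0, "gripper": 0.8},
    {"dx": 0, "dy": 0.4, "dz": 0, "yaw": 0, "gripper": 0.8}
  ]
}}

```text
clock: 29.82
tcp_pos: [0.435, 0.4385, 0.1542]
orientation: [-0.012, -3.137, 0.025]
contact_force: [-0.4, -24.2, 3.2]
grip_width: 0.0682
gripper_force: 11.4
```

```bash
python3 - <<'E'
from h import *
from bench import imaging,status
o=status.get_obs(); print(o["tcp_pos"],o["contact_force"],o["grip_width"],o["gripper_force"])
S=dict(np.load("side0.npz"))
for s in(S,imaging.grab_frame("side")):
    P=cloud(s)
    q=P[(abs(P[...,1]-.146)<.03)&(abs(P[...,0]-.64)<.09)&(P[...,2]>.25)]; print("left gate top",len(q),np.percentile(q[:,2],[90,97]) if len(q) else 0)
    q=P[(abs(P[...,1]+.104)<.03)&(abs(P[...,0]-.64)<.05)&(P[...,2]>.2)]; print("right gate top",len(q),np.percentile(q[:,2],[90,97]) if len(q) else 0)
E
```

```text
[0.43497758 0.43848333 0.15415097] [ -0.4317109  -24.19540314   3.21892222] 0.06816566746233724 11.438457733020186
left gate top 633 [0.3018039  0.30416739]
right gate top 829 [0.29877516 0.30448488]
left gate top 1856 [0.41060401 0.42230713]
right gate top 304 [0.22270291 0.22596301]
```

The end stop is reached: 24 N with no further motion. I hold it for 1.25 s, then recentre.

>>> {"method": "send_rows", "body": {
  "steps": [
    {"dx": 0, "dy": 0, "dz": 0, "yaw": 0, "gripper": 0.8},
    {"dx": 0, "dy": 0, "dz": 0, "yaw": 0, "gripper": 0.8},
    {"dx": 0, "dy": 0, "dz": 0, "yaw": 0, "gripper": 0.8},
    {"dx": 0, "dy": 0, "dz": 0, "yaw": 0, "gripper": 0.8},
    {"dx": 0, "dy": 0, "dz": 0, "yaw": 0, "gripper": 0.8}
  ]
}}

```text
clock: 30.5
tcp_pos: [0.435, 0.4384, 0.1542]
orientation: [-0.013, -3.137, 0.025]
contact_force: [0.0, -23.8, 2.1]
grip_width: 0.068
gripper_force: 11.3
```

>>> {"method": "send_rows", "body": {
  "steps": [
    {"dx": 0, "dy": 0, "dz": 0, "yaw": 0, "gripper": 0.8},
    {"dx": 0, "dy": 0, "dz": 0, "yaw": 0, "gripper": 0.8},
    {"dx": 0, "dy": 0, "dz": 0, "yaw": 0, "gripper": 0.8},
    {"dx": 0, "dy": 0, "dz": 0, "yaw": 0, "gripper": 0.8},
    {"dx": 0, "dy": 0, "dz": 0, "yaw": 0, "gripper": 0.8}
  ]
}}

```text
clock: 31.12
tcp_pos: [0.435, 0.4384, 0.1542]
orientation: [-0.013, -3.137, 0.025]
contact_force: [-0.3, -23.3, 2.7]
grip_width: 0.0683
gripper_force: 11.3
```

>>> {"method": "send_rows", "body": {
  "steps": [
    {"dx": 0, "dy": -2, "dz": 0, "yaw": 0, "gripper": 0.8},
    {"dx": 0, "dy": -4, "dz": 0, "yaw": 0, "gripper": 0.8},
    {"dx": 0, "dy": -6, "dz": 0, "yaw": 0, "gripper": 0.8},
    {"dx": 0, "dy": -8.5, "dz": 0, "yaw": 0, "gripper": 0.8},
    {"dx": 0, "dy": -8.5, "dz": 0, "yaw": 0, "gripper": 0.8}
  ]
}}

```text
clock: 31.75
tcp_pos: [0.4344, 0.3626, 0.1566]
orientation: [-0.006, -3.142, -0.001]
contact_force: [-0.1, -0.2, -0.1]
grip_width: 0.0684
gripper_force: 0.0
```

>>> {"method": "send_rows", "body": {
  "steps": [
    {"dx": 0, "dy": 0, "dz": 0, "yaw": 0, "gripper": 0.8},
    {"dx": 0, "dy": 0, "dz": 0, "yaw": 0, "gripper": 0.8},
    {"dx": 0, "dy": 0, "dz": 0, "yaw": 0, "gripper": 0.8},
    {"dx": 0, "dy": 0, "dz": 0, "yaw": 0, "gripper": 0.8},
    {"dx": 0, "dy": 0, "dz": 0, "yaw": 0, "gripper": 0.8}
  ]
}}

```text
clock: 32.38
tcp_pos: [0.4342, 0.3642, 0.156]
orientation: [-0.002, -3.142, 0.0]
contact_force: [0.9, 0.0, -0.1]
grip_width: 0.0683
gripper_force: 0.0
```

```bash
python3 - <<'E'
from h import *
from bench import imaging,status
o=status.get_obs(); print(o["tcp_pos"],o["contact_force"]); 
s=imaging.grab_frame("side"); P=cloud(s)
q=P[(abs(P[...,1]-.146)<.03)&(abs(P[...,0]-.64)<.09)&(P[...,2]>.25)]; print("left gate top",len(q),np.percentile(q[:,2],[90,97]))
t=imaging.grab_frame("top"); P=cloud(t); c=cv2.cvtColor(t["color"],cv2.COLOR_RGB2HSV)
m=(c[...,0]>10)&(c[...,0]<30)&(c[...,1]>100)&(P[...,2]<.06)&(abs(P[...,0]-.64)<.09)&(P[...,1]>.1)&(P[...,1]<.4)
print("padlock",m.sum(),np.median(P[m],0),P[m].min(0),P[m].max(0))
E
```

```text
[0.43416813 0.36418317 0.15604391] [ 0.8547106   0.04559066 -0.07267934]
left gate top 795 [0.31773595 0.32295024]
padlock 130 [0.61595125 0.26898452 0.03044462] [0.59132753 0.24924915 0.01689822] [0.64255052 0.29119673 0.04061195]
```

>>> {"method": "send_rows", "body": {
  "steps": [
    {"dx": 0, "dy": 0, "dz": 0, "yaw": 0, "gripper": 0.8},
    {"dx": 0, "dy": 0, "dz": 0, "yaw": 0, "gripper": 0.8},
    {"dx": 0, "dy": 0, "dz": 0, "yaw": 0, "gripper": 0.8}
  ]
}}

```text
clock: 32.85
tcp_pos: [0.4342, 0.3641, 0.1561]
orientation: [0.002, 3.142, 0.0]
contact_force: [0.6, 0.5, -0.1]
grip_width: 0.068
gripper_force: 0.0
```

```bash
python3 - <<'E'
from h import *
from bench import imaging
for n in("side","top"):
  for s in(dict(np.load(n+"0.npz")),imaging.grab_frame(n)):
    P=cloud(s); red=(s["color"][...,0]>100)&(s["color"][...,1]<70)
    for y in(.146,-.104):
        q=P[(abs(P[...,1]-y)<.02)&(abs(P[...,0]-.64)<.05)&(P[...,2]>.2)&~red]; print(n,y,len(q),np.percentile(q[:,2],[50,90,97]))
    g=P[(s["color"].max(-1)<60)&(abs(P[...,0]-.435)<.03)&(abs(P[...,1]-.367)<.03)&(P[...,2]>.1)&(P[...,2]<.18)]; print("grip",len(g),np.median(g,0) if len(g) else 0)
E
```

```text
side 0.146 389 [0.28010721 0.30169492 0.30400414]
side -0.104 829 [0.25678005 0.29877516 0.30448488]
grip 73 [0.43430366 0.36555958 0.16071868]
side 0.146 522 [0.29043143 0.31933006 0.32272798]
side -0.104 671 [0.24665958 0.28166452 0.28533249]
grip 15 [0.42666271 0.37368496 0.14980607]
top 0.146 278 [0.22072499 0.30386253 0.30877489]
top -0.104 210 [0.21805821 0.30682208 0.3117762 ]
grip 64 [0.43044378 0.36642792 0.17145211]
top 0.146 308 [0.22520706 0.32501346 0.32835677]
top -0.104 193 [0.21764712 0.28885693 0.29161058]
grip 0 0
```

The padlock is at rest in the left tray. The lever settled about 0.1 rad short of upright, and the push right will carry it through centre. Now I push right.

>>> {"method": "send_rows", "body": {
  "steps": [
    {"dx": 0, "dy": -1, "dz": 0, "yaw": 0, "gripper": 0.8},
    {"dx": 0, "dy": -2, "dz": 0, "yaw": 0, "gripper": 0.8},
    {"dx": 0, "dy": -3, "dz": 0, "yaw": 0, "gripper": 0.8},
    {"dx": 0, "dy": -4, "dz": 0, "yaw": 0, "gripper": 0.8},
    {"dx": 0, "dy": -5, "dz": 0, "yaw": 0, "gripper": 0.8}
  ]
}}

```text
clock: 33.58
tcp_pos: [0.4337, 0.3178, 0.1567]
orientation: [-0.003, 3.14, 0.009]
contact_force: [-0.8, 13.2, -2.0]
grip_width: 0.068
gripper_force: 5.6
```

>>> {"method": "send_rows", "body": {
  "steps": [
    {"dx": 0, "dy": -0.5, "dz": 0, "yaw": 0, "gripper": 0.8},
    {"dx": 0, "dy": -1, "dz": 0, "yaw": 0, "gripper": 0.8},
    {"dx": 0, "dy": -1.5, "dz": 0, "yaw": 0, "gripper": 0.8},
    {"dx": 0, "dy": -2, "dz": 0, "yaw": 0, "gripper": 0.8},
    {"dx": 0, "dy": -2.4, "dz": 0, "yaw": 0, "gripper": 0.8}
  ]
}}

```text
clock: 34.2
tcp_pos: [0.4349, 0.3081, 0.1596]
orientation: [-0.016, 3.133, 0.039]
contact_force: [-1.2, 51.8, -9.1]
grip_width: 0.0684
gripper_force: 21.5
```

>>> {"method": "send_rows", "body": {
  "steps": [
    {"dx": 0, "dy": -0.4, "dz": 0, "yaw": 0, "gripper": 0.8},
    {"dx": 0, "dy": -0.4, "dz": 0, "yaw": 0, "gripper": 0.8}
  ]
}}

```text
clock: 34.45
tcp_pos: [0.4351, 0.3076, 0.1603]
orientation: [-0.02, 3.131, 0.045]
contact_force: [-1.6, 53.2, -3.4]
grip_width: 0.0685
gripper_force: 23.1
```

>>> {"method": "send_rows", "body": {
  "steps": [
    {"dx": 0, "dy": -0.3, "dz": 0, "yaw": 0, "gripper": 0.8},
    {"dx": 0, "dy": -0.3, "dz": 0, "yaw": 0, "gripper": 0.8}
  ]
}}

```text
clock: 34.7
tcp_pos: [0.4351, 0.3072, 0.1604]
orientation: [-0.024, 3.13, 0.049]
contact_force: [-0.9, 60.7, -9.2]
grip_width: 0.0684
gripper_force: 25.3
```

The right stop is reached at y≈0.308, so I ease off the over-press and hold.

>>> {"method": "send_rows", "body": {
  "steps": [
    {"dx": 0, "dy": 0.6, "dz": 0, "yaw": 0, "gripper": 0.8},
    {"dx": 0, "dy": 1.2, "dz": 0, "yaw": 0, "gripper": 0.8},
    {"dx": 0, "dy": 1.2, "dz": 0, "yaw": 0, "gripper": 0.8},
    {"dx": 0, "dy": 1.2, "dz": 0, "yaw": 0, "gripper": 0.8},
    {"dx": 0, "dy": 1.2, "dz": 0, "yaw": 0, "gripper": 0.8}
  ]
}}

```text
clock: 35.33
tcp_pos: [0.4351, 0.3086, 0.1602]
orientation: [-0.011, 3.135, 0.031]
contact_force: [-5.9, 31.0, 13.7]
grip_width: 0.0687
gripper_force: 16.5
```

>>> {"method": "send_rows", "body": {
  "steps": [
    {"dx": 0, "dy": 0, "dz": 0, "yaw": 0, "gripper": 0.8},
    {"dx": 0, "dy": 0, "dz": 0, "yaw": 0, "gripper": 0.8},
    {"dx": 0, "dy": 0, "dz": 0, "yaw": 0, "gripper": 0.8},
    {"dx": 0, "dy": 0, "dz": 0, "yaw": 0, "gripper": 0.8},
    {"dx": 0, "dy": 0, "dz": 0, "yaw": 0, "gripper": 0.8}
  ]
}}

```text
clock: 35.95
tcp_pos: [0.4351, 0.3087, 0.1602]
orientation: [-0.012, 3.135, 0.031]
contact_force: [-6.3, 30.8, 13.2]
grip_width: 0.0688
gripper_force: 16.5
```

>>> {"method": "send_rows", "body": {
  "steps": [
    {"dx": 0, "dy": 0, "dz": 0, "yaw": 0, "gripper": 0.8},
    {"dx": 0, "dy": 0, "dz": 0, "yaw": 0, "gripper": 0.8},
    {"dx": 0, "dy": 0, "dz": 0, "yaw": 0, "gripper": 0.8},
    {"dx": 0, "dy": 0, "dz": 0, "yaw": 0, "gripper": 0.8},
    {"dx": 0, "dy": 0, "dz": 0, "yaw": 0, "gripper": 0.8}
  ]
}}

```text
clock: 36.58
tcp_pos: [0.435, 0.3086, 0.1602]
orientation: [-0.011, 3.135, 0.031]
contact_force: [-5.7, 30.4, 12.5]
grip_width: 0.0683
gripper_force: 16.5
```

```bash
python3 - <<'E'
from h import *
from bench import imaging,status
o=status.get_obs(); print(o["tcp_pos"],o["contact_force"])
s=imaging.grab_frame("side"); a=imaging.grab_frame("top")
P=cloud(s); q=P[(abs(P[...,1]+.104)<.03)&(abs(P[...,0]-.64)<.05)&(P[...,2]>.2)]; print("right gate",np.percentile(q[:,2],[90,97]))
A=cv2.resize(a["color"][120:275,150:385],(480,316)); C=cv2.resize(s["color"][130:330,210:390],(310,344))
im=np.zeros((344,790,3),np.uint8); im[:316,:480]=A; im[:,480:]=C;cv2.imwrite("pics/c12.png",im[:,:,::-1])
E
```

```text
[0.43504643 0.30862588 0.16015132] [-5.69131607 30.37745162 12.52349705]
right gate [0.40932543 0.42161497]
```

View pics/c12.png

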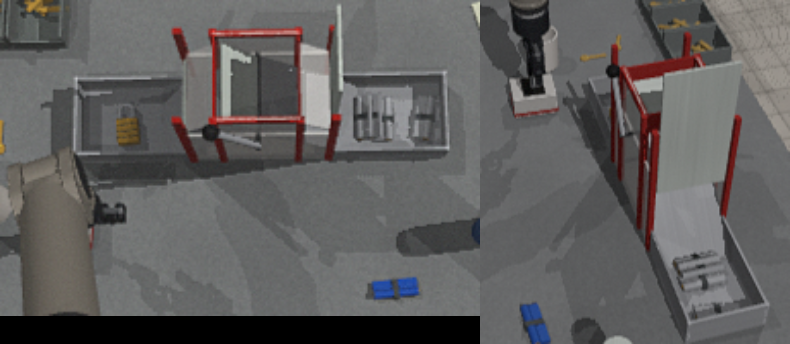

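The top view shows the padlock in the left tray at (127,125) and cylinders in the right tray at about (360–390,118) and (422,118). I'll count them from the depth profile before releasing.

```bash
python3 - <<'E'
from h import *
from bench import imaging,status
t0=dict(np.load("top0.npz"))
d=np.median([imaging.grab_frame("top")["depth"] for _ in range(4)],0); t=imaging.grab_frame("top"); t["depth"]=d; np.savez("top12.npz",**t)
P=cloud(t);P0=cloud(t0); g=cv2.cvtColor(t["color"],cv2.COLOR_RGB2GRAY)
rows=[]
for y in np.arange(-.13,-.33,-.006):
    m=(abs(P[...,1]-y)<.003)&(abs(P[...,0]-.655)<.03)&(P[...,2]<.15); m0=(abs(P0[...,1]-y)<.003)&(abs(P0[...,0]-.655)<.03)&(P0[...,2]<.15)
    print(round(y,3),"h(mm)",(np.median(P[m][:,2])*1000).round(0) if m.any() else None,"before",(np.median(P0[m0][:,2])*1000).round(0) if m0.any() else None,"min/med gray",g[m].min() if m.any() else 0,np.median(g[m]) if m.any() else 0)
ys=P[...,1]
for r in range(160,182,2): print(r,g[r,318:364].tolist())
E
```

```text
-0.13 h(mm) 40.0 before 38.0 min/med gray 117 133.5
-0.136 h(mm) 33.0 before 33.0 min/med gray 129 131.0
-0.142 h(mm) 28.0 before 29.0 min/med gray 129 135.0
-0.148 h(mm) 21.0 before 20.0 min/med gray 126 132.0
-0.154 h(mm) 21.0 before 16.0 min/med gray 28 58.0
-0.16 h(mm) 28.0 before 10.0 min/med gray 39 116.0
-0.166 h(mm) 28.0 before 8.0 min/med gray 42 103.0
-0.172 h(mm) 33.0 before 6.0 min/med gray 38 83.5
-0.178 h(mm) 38.0 before 7.0 min/med gray 94 101.0
-0.184 h(mm) 30.0 before 10.0 min/med gray 56 113.5
-0.19 h(mm) 29.0 before 9.0 min/med gray 39 90.0
-0.196 h(mm) 31.0 before 7.0 min/med gray 83 115.0
-0.202 h(mm) 27.0 before 6.0 min/med gray 53 137.0
-0.208 h(mm) 19.0 before 6.0 min/med gray 50 99.0
-0.214 h(mm) 23.0 before 7.0 min/med gray 55 150.0
-0.22 h(mm) 22.0 before 7.0 min/med gray 56 144.0
-0.226 h(mm) 9.0 before 8.0 min/med gray 65 123.0
-0.232 h(mm) 8.0 before 7.0 min/med gray 132 151.0
-0.238 h(mm) 7.0 before 8.0 min/med gray 139 151.0
-0.244 h(mm) 7.0 before 5.0 min/med gray 138 151.5
-0.25 h(mm) 8.0 before 6.0 min/med gray 140 152.0
-0.256 h(mm) 5.0 before 5.0 
[... 2283 characters left out ...]
, 155, 146, 86, 95, 113, 148, 102, 99, 107, 101, 111, 100, 85, 68, 88]
176 [131, 129, 130, 131, 132, 40, 58, 52, 39, 42, 38, 43, 96, 143, 56, 40, 47, 98, 142, 94, 87, 123, 134, 124, 95, 140, 151, 147, 148, 148, 153, 151, 136, 91, 98, 81, 61, 64, 46, 43, 49, 58, 54, 50, 62, 89]
178 [136, 129, 135, 141, 138, 36, 50, 73, 86, 72, 65, 71, 95, 146, 96, 94, 90, 105, 140, 53, 68, 71, 83, 57, 74, 144, 159, 150, 151, 152, 154, 153, 89, 98, 97, 90, 92, 70, 66, 65, 74, 73, 70, 53, 59, 89]
180 [134, 130, 135, 147, 134, 59, 69, 109, 137, 106, 84, 81, 97, 143, 109, 90, 87, 83, 148, 123, 73, 123, 172, 153, 103, 138, 138, 153, 151, 153, 154, 149, 89, 94, 104, 143, 151, 99, 104, 100, 105, 101, 88, 70, 84, 83]
```

The depth profile and the dark clips give three cylinders side by side plus one, so all four are in the right tray. Now I let the lever recentre.

>>> {"method": "send_rows", "body": {
  "steps": [
    {"dx": 0, "dy": 2, "dz": 0, "yaw": 0, "gripper": 0.8},
    {"dx": 0, "dy": 4, "dz": 0, "yaw": 0, "gripper": 0.8},
    {"dx": 0, "dy": 6, "dz": 0, "yaw": 0, "gripper": 0.8},
    {"dx": 0, "dy": 7.7, "dz": 0, "yaw": 0, "gripper": 0.8},
    {"dx": 0, "dy": 7.7, "dz": 0, "yaw": 0, "gripper": 0.8}
  ]
}}

```text
clock: 37.55
tcp_pos: [0.4337, 0.3728, 0.1555]
orientation: [0.001, -3.141, 0.002]
contact_force: [-0.2, -0.6, -0.3]
grip_width: 0.0684
gripper_force: 0.0
```

>>> {"method": "send_rows", "body": {
  "steps": [
    {"dx": 0, "dy": 0, "dz": 0, "yaw": 0, "gripper": 0.8},
    {"dx": 0, "dy": 0, "dz": -5, "yaw": 0, "gripper": 1},
    {"dx": 0, "dy": 0, "dz": -10, "yaw": 0, "gripper": 1},
    {"dx": 0, "dy": 0, "dz": -15, "yaw": 0, "gripper": 1},
    {"dx": 0, "dy": 0, "dz": -15, "yaw": 0, "gripper": 1}
  ]
}}

```text
clock: 38.17
tcp_pos: [0.4364, 0.3718, 0.3099]
orientation: [0.005, 3.138, 0.009]
contact_force: [0.0, 0.0, -0.1]
grip_width: 0.0852
gripper_force: 0.0
```

```bash
cat > g.py <<'E'
from h import *
from bench import imaging,status
print(status.get_obs()["tcp_pos"])
for n in("side","top"):
  for s in(dict(np.load(n+"0.npz")),imaging.grab_frame(n)):
    P=cloud(s); red=(s["color"][...,0]>100)&(s["color"][...,1]<70); r=[]
    for y in(.146,-.104):
        q=P[(abs(P[...,1]-y)<.02)&(abs(P[...,0]-.64)<.05)&(P[...,2]>.2)&~red]; r.append(np.percentile(q[:,2],[90,97]).round(4))
    g=P[(s["color"].max(-1)<60)&(abs(P[...,0]-.435)<.03)&(abs(P[...,1]-.367)<.05)&(P[...,2]>.13)&(P[...,2]<.18)]; print(n,"gates L,R",r,"grip",len(g),np.median(g,0) if len(g) else 0)
E
python3 g.py
```

```text
[0.43636858 0.37180931 0.30986369]
side gates L,R [array([0.3017, 0.304 ]), array([0.2988, 0.3045])] grip 73 [0.43430366 0.36555958 0.16071868]
side gates L,R [array([0.3016, 0.3046]), array([0.2984, 0.3043])] grip 72 [0.43403217 0.36554927 0.15932782]
top gates L,R [array([0.3039, 0.3088]), array([0.3068, 0.3118])] grip 64 [0.43044378 0.36642792 0.17145211]
top gates L,R [array([0.3027, 0.3081]), array([0.3077, 0.3112])] grip 62 [0.43021064 0.36677533 0.16893259]
```

The gates and grip match their initial readings, so the lever is upright. I do a final check and hand in.

>>> {"method": "send_rows", "body": {
  "steps": [
    {"dx": 0, "dy": 0, "dz": 0, "yaw": 0, "gripper": 1},
    {"dx": 0, "dy": 0, "dz": 0, "yaw": 0, "gripper": 1},
    {"dx": 0, "dy": 0, "dz": 0, "yaw": 0, "gripper": 1},
    {"dx": 0, "dy": 0, "dz": 0, "yaw": 0, "gripper": 1}
  ]
}}

```text
clock: 38.78
tcp_pos: [0.4342, 0.372, 0.3058]
orientation: [-0.002, -3.141, 0.001]
contact_force: [-0.3, -0.3, -0.2]
grip_width: 0.0853
gripper_force: 0.0
```

```bash
python3 - <<'E'
from h import *
from bench import imaging,workorder
t=imaging.grab_frame("top"); P=cloud(t); o=dict(np.load("top12.npz")); Q=cloud(o)
m=(abs(P[...,0]-.645)<.06)&(P[...,1]<-.14)&(P[...,1]>-.31)
print("right tray height change mm, 95pct",np.percentile(abs(P[m][:,2]-Q[m][:,2]),95)*1000, "mean gray change",np.abs(t["color"][m].astype(int)-o["color"][m]).mean())
c=cv2.cvtColor(t["color"],cv2.COLOR_RGB2HSV); m=(c[...,0]>10)&(c[...,0]<30)&(c[...,1]>100)&(P[...,2]<.06)&(abs(P[...,0]-.64)<.09)&(P[...,1]>.1)&(P[...,1]<.4)
print("padlock",m.sum(),np.median(P[m],0).round(3))
print(workorder.hand_in())
E
```

```text
right tray height change mm, 95pct 9.810434672351194 mean gray change 2.4868972746331237
padlock 127 [0.617 0.268 0.031]
the job is handed in; nothing more can be done
None
```

The job is handed in at about 39 s on the robot clock: the one padlock on the bench is in the left tray, all four cylinders are in the right tray, and the jog lever is upright. After the left hold the lever settled about 0.1 rad short of upright and only passed through centre on the push right. One cylinder leans against the foot of the chute at the right tray's edge, and the right-hand push briefly reached about 61 N at the wrist.

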